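# Jack up one side of a bench centrifuge and hold the jack handle down

### The arm

A 6-joint arm with a two-finger parallel gripper is mounted at the origin on the work surface; the furniture and walls round the work are solid. World frame = base frame: x ahead of the robot, y to its left, z up, the work surface at z = 0. Lengths are in m, angles in rad, forces in N, time in s.
With the tool pointing down it reaches from about 0.3 to 0.775 m from the base axis. Payload 14.6 kg.
Tool frame: the origin (TCP) lies at the very end of the fingers, on their centre line; the grasp point (between the pads) lies 19 mm behind it; z points along the fingers, y is the direction in which the jaws open and shut (so a half turn about z gives the same grasp; the last joint's range is limited). The gripper opens to 94 mm and grips with 3 to 60 N. Pads are 16 mm wide; open, the fingers measure 119 mm over their backs; the gripper's body (75 mm by 177 mm) begins 78 mm behind the grasp point.
Start: joints at [-1.188, 0.3, 1.521, -0, 1.321, -0.067], TCP at [0.239, -0.495, 0.205] pointing down, gripper open.
Joint ranges: [-3.03, 3.03], [-0.79, 2.21], [0.23, 2.52], [-1.04, 4.18], [0, 3.07], [-2.55, 2.55]. Speed limits (rad/s): [2.22, 2.22, 2.57, 3.14, 3.14, 3.14].

### API

Orientations are given as [roll, pitch, yaw] about the fixed x, y, z axes, in that order (R = Rz(yaw) Ry(pitch) Rx(roll)).
In Python, from station import ctrl, vision, ticket gives the robot as it stands.
- The arm moves only by the tool step_arm, never from a script. Its argument "steps" is a list of rows, each an object of numbers: "x", "y", "z": the shift along the tool's x, y, z in m; "ax", "ay", "az": the turn, a rotation vector about the tool's x, y, z in degrees; "claw": the finger opening in m, from 0 to 0.094. A call has 1 to 5 rows; each row shifts and turns the pose as measured when the row begins, along the tool's axes as they then stand; what a row does not reach is not made up. A row lasts 1/12 s, in which the tool goes at most 41.7 mm and 7.16 degrees, less where a joint would pass 70% of its speed; a pose out of reach is approached as far as the arm can. A call with a gripper value outside its range is refused whole. The fingers move at their own pace and stop on an object; "grip_force" is the grip in N (left out, the last holds). Time passes only in rows, so rows that do not move let the fingers close. It gives the time, the measured TCP pose, the force and the opening at its end, in the units of the state.
- ctrl.get_obs(): the state, without advancing time (a new reading comes with each control period).
- vision.camera(name): name is "side" or "top" or "wrist"; returns (picture, depth): 400x640x3 uint8, red, green, blue; 400x640 float32, m along the optical axis (not along the pixel's ray), 0 where there is no reading.
- vision.camera_params(name): a dict with "fov_y" (degrees; the focal length in pixels is half the picture's height over the tangent of half this angle, whatever the lens; pixels are square), "cx", "cy" (the principal point, pixels), "origin" and "attitude" of the camera in the world; the wrist camera has in their place "mount" (4x4, takes a point from camera to tool coordinates, whose origin is the TCP and whose axes are the flange's). Camera axes: x right, y up, looking along -z (the intrinsics and any distortion apply to the point x, -y, -z); pixel columns grow to the right and rows downward; lengths in m; the calibration is good to about 2 mm. The wrist camera is an equidistant fisheye: a pixel r from the principal point sees the ray r / f radians off the axis. A picture is of the moment at which its call begins: read the wrist's pose just before it. camera_params takes no time and is no camera call.
- ticket.hand_in(): hands the job in, once; it reports no verdict.
The state is a dict: "time_s": time; "qpos": joint angles; "joint_vel": joint speeds; "tau": joint torques, N m; "ee_pos": TCP position; "eef_rot": TCP orientation; "force": force on the tool from outside, world axes, zero at the start; "moment": the same for the moment, N m; "grip_width": finger opening in m.
Only numpy, scipy, OpenCV 4.12 (cv2) and the standard library are available. Lean on these libraries where they do the work, as an engineer would, in place of code of your own. Each camera call takes 0.05 s, during which the arm holds its last target.

### The job

One side of the bench centrifuge has to come up so that I can push the two rubber damping pads under its feet. Set the small ratchet jack flat on the bench with its saddle cup centred under the stud of the centrifuge's lift bracket and let go of it, then pump its handle, letting it spring back up between strokes, until both feet on that side are at least 15 mm clear of the bench while the far feet stay down where they are. Finish holding the handle pressed fully down, since the jack has only a friction brake and I will have my fingers underneath; leave the pads, the beaker, the timer and the dropper bottle where they stand, and do not push or lift the centrifuge with the arm.

Things in the scene. Friction and masses are not known exactly. Their poses are not given: they have to be found in the camera images.
- housing_center (a point): Bench centrifuge, white and grey, 230 x 230 x 161 mm, about 4 kg, on four rubber feet. Point: middle of the housing, 75 mm above the bench. x axis: from its sloped control panel to its back; y: away from the steel lift bracket, which sticks out 57 mm from the -y side (58 mm wide shelf, 54 to 62 mm above the bench, hexagonal bolt head on top to 70 mm).
- lift_point (a point): The marked lift point: lower, round end of the bolt in the lift bracket, a stud of 14 mm diameter hanging 11 mm below the shelf, straight under the hexagonal head. Point: its lowest end, 43 mm above the bench at the start, 40 mm out from the housing's side, 17 mm in from the shelf's outer edge; at x -10, y -155 mm from housing_center.
- near_feet (a point): Point half-way between the undersides of the two feet on the bracket's side, 70 mm in from the lift point along the centrifuge's y. Its height is these feet's clearance: 0 at the start.
- far_feet (a point): Point half-way between the undersides of the two feet on the other side, 170 mm from near_feet. The centrifuge tilts about these feet.
- jack_grip (a point): Ratchet jack, steel on a grey base 80 x 212 x 8 mm, 0.84 kg. Point: where to grip, midway between its two upright cheek plates, 36 mm apart over all along the jack's x, 95 mm above the underside; the plates are flat and clear from 80 to 115 mm, from 20 mm to -y to 32 mm to +y. Jack's +y: to the saddle, -y: to the handle. Base from 127 mm to -y to 85 mm to +y. Mass centre 20 mm to -y.
- saddle (a point): Centre of the floor of the jack's saddle cup, on the toe 60 mm to +y of jack_grip. Inner diameter 32 mm, rim 5 mm above this point. Lowered, it is 29 mm above the base's underside, so 14 mm below lift_point when set under it; nothing of the jack more than 32 mm to +y of jack_grip then stands higher than the rim.
- ram (a joint): Rise of ram, toe and saddle in m: 0 lowered (at the start), 0.062 fully up. The handle's pawl lifts it by teeth of 7 mm pitch, 14 to 16 mm per full stroke; a friction brake holds it between strokes. It cannot be lowered again: set the jack first, then pump. 15 mm of feet clearance takes about 36 mm of ram, three full strokes; a fifth stroke meets the ram's end stop.
- handle (a joint): Angle of the pump handle in rad: 0 fully up (29 degrees above level; a spring returns it there), 0.7 fully down on its stop (11 degrees below level). Pressing at the pad takes 4 to 16 N; let go, the spring pushes it up with about 3 N at the bottom.
- handle_pad (a point): Where to press down: middle of the top face of the handle's flat black rubber grip (66 mm along the handle, 26 mm wide, 15 mm thick), 165 mm from the pivot along the handle and 7.5 mm above its middle line. About 157 mm above the bench at the start, 46 mm fully down. It swings about handle_pivot in the jack's y-z plane.
- handle_pivot (a point): The handle's pivot, 30 mm to -y of jack_grip and 71 mm above the base's underside; its axis is the jack's x. The handle reaches from it to the jack's -y.
- damping_pad_a: Black rubber damping pad, disc of 46 mm diameter, 12 mm thick, on the bench; origin at the centre of its underside. Leave alone.
- damping_pad_b: The second, like damping_pad_a. Leave alone.
- beaker: Clear plastic beaker, 77 mm diameter, 93 mm high, origin at the centre of its underside. Leave alone.
- timer: Green bench timer 66 x 92 x 28 mm, origin at the centre of its underside. Leave alone.
- dropper: Brown dropper bottle with a black teat, 33 mm diameter, 102 mm high, origin at the centre of its underside. Leave alone.

How it is judged:
By the outcome, as a careful person would: the job done as asked, in the order asked, and still so for the second after the job is handed in, while the arm keeps its last pose, push and grip.
It also fails if it takes over 69 s, if anything falls off the work surface, if the arm or the gripper's body presses on something with over 40 N, if the wrist force passes 120 N, or if a joint passes its speed limit or range.

## Working session

There is one attempt and no reset: what is moved stays moved. The work goes in short steps, Python scripts to look and compute and a tool call to move; the robot and the scene stay as the last step left them, time stands still between calls to the robot, and variables do not carry over. Pictures are saved under pics/ and viewed, and the job is handed in when it is done.

Besides the shell and the picture viewer there is one more tool, called after "Emit:" as a command line: name --argument value ..., lists and objects as JSON in quotes. step_arm: Moves the arm, as the interface text tells. Its arguments: {"type":"object","properties":{"steps":{"type":"array"},"grip_force":{"type":"number"}},"required":["steps"]}

```bash
ls; mkdir -p pics; cat > h.py <<'E'
import numpy as np, cv2
from station import ctrl, vision, ticket
E
python3 - <<'E'
from h import *
print(ctrl.get_obs())
for n in ["side","top","wrist"]:
    p=vision.camera_params(n); print(n,p)
    im,d=vision.camera(n); cv2.imwrite(f"pics/{n}0.png",im[:,:,::-1]); np.savez(f"{n}0.npz",im=im,d=d)
E
```

```text
pics
{'time_s': 0.0, 'qpos': array([-1.18761063e+00,  3.00413536e-01,  1.52157449e+00,  2.09537289e-05,
        1.32068258e+00, -6.65891396e-02]), 'joint_vel': array([-1.20007968e-04,  1.41452874e-03,  3.78641933e-04, -5.58277796e-04,
       -7.48471611e-05,  1.16285174e-03]), 'tau': array([ 3.03469724e-04, -5.31807554e+01, -3.52737808e+01,  7.08454801e-02,
        2.44062074e-02, -9.88723309e-05]), 'ee_pos': array([ 0.2390319 , -0.49505957,  0.20492069]), 'eef_rot': array([-3.14051844e+00, -9.19780825e-05,  4.49769589e-01]), 'force': array([0.48553686, 0.11083719, 0.84473802]), 'moment': array([ 0.01540666, -0.06136916, -0.01359675]), 'grip_width': 0.09366587768221343}
side {'fov_y': 48.184383840789, 'cx': 316.792244718581, 'cy': 197.58695279252123, 'origin': array([ 0.65046309, -1.03352386,  0.78982069]), 'attitude': array([ 1.00293238, -0.02341942,  0.20410421])}
top {'fov_y': 43.4235436722391, 'cx': 327.83981797596766, 'cy': 196.4077871955091, 'origin': array([0.36199714, 0.00766369, 1.57929968]), 'attitude': array([ 0.07545507, -0.0034825 , -1.54175533])}
wrist {'fov_y': 65.70646984690485, 'cx': 316.16251032326454, 'cy': 200.62075034338093, 'mount': array([[ 9.30586493e-04,  9.71676989e-01,  2.36311158e-01,
         6.89135105e-02],
       [ 9.99998400e-01, -1.26526615e-03,  1.26462498e-03,
         5.30914046e-05],
       [ 1.52780350e-03,  2.36309603e-01, -9.71676611e-01,
        -1.78776313e-01],
       [ 0.00000000e+00,  0.00000000e+00,  0.00000000e+00,
         1.00000000e+00]])}
```

View pics/side0.png

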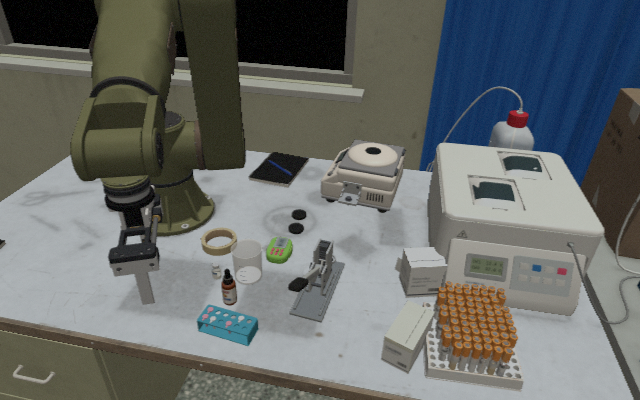

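View pics/top0.png

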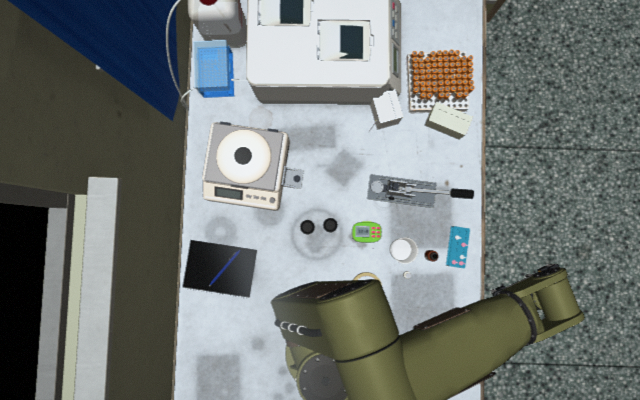

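View pics/wrist0.png

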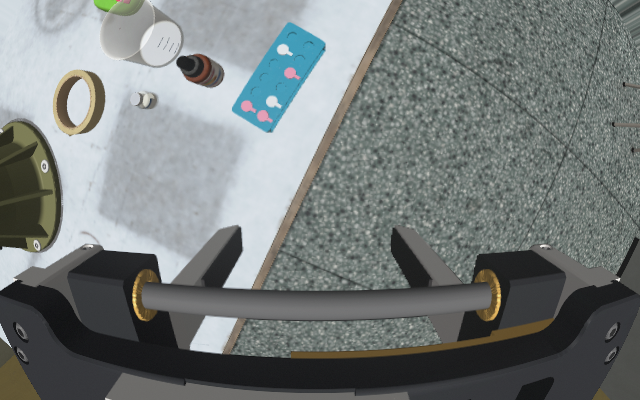

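```bash
cat >> h.py <<'E'
from scipy.spatial.transform import Rotation as Rn
def cam(n):
    p=vision.camera_params(n); R=Rn.from_euler('xyz',p['attitude']).as_matrix(); f=200/np.tan(np.radians(p['fov_y']/2))
    return p['origin'],R,f,p['cx'],p['cy']
def ray(n,u,v):
    o,R,f,cx,cy=cam(n); u=np.asarray(u,float);v=np.asarray(v,float)
    d=np.stack([(u-cx)/f,-(v-cy)/f,-np.ones_like(u)],-1)
    return o,d@R.T
def onplane(n,u,v,z):
    o,d=ray(n,u,v); return o+d*((z-o[2])/d[...,2])[...,None]
def cloud(n,dep):
    v,u=np.mgrid[0:400,0:640]; o,d=ray(n,u,v); return o+d*dep[...,None]
def proj(n,P):
    o,R,f,cx,cy=cam(n); c=(np.asarray(P)-o)@R; return np.stack([cx+f*c[...,0]/-c[...,2],cy-f*c[...,1]/-c[...,2]],-1)
def crop(im,x0,x1,y0,y1,s,fn):
    cv2.imwrite(fn,cv2.resize(im[y0:y1,x0:x1,::-1],None,fx=s,fy=s,interpolation=cv2.INTER_CUBIC))
E
python3 - <<'E'
from h import *
t=np.load('top0.npz'); C=cloud('top',t['d']); print(C[300,330],C[250,300],C[150,350])
crop(t['im'],190,490,110,250,2.6,'pics/topc.png')
s=np.load('side0.npz'); S=cloud('side',s['d']); print(S[200,270],S[300,270])
crop(s['im'],200,440,130,350,2.7,'pics/sidec.png')
for (u,v) in [(245,155),(293,178),(298,178),(375,186),(400,190),(460,193)]: print(u,v,C[v,u].round(3))
E
```

```text
[ 0.24599551 -0.00269402  0.67561152] [ 0.31089288  0.08784926 -0.00131239] [ 6.31312875e-01 -6.04258500e-02 -2.32719407e-05]
[ 2.73040588e-01  1.32494287e-01 -3.11006684e-05] [ 4.01085824e-01 -2.93465266e-01  3.44312768e-04]
245 155 [0.581 0.246 0.156]
293 178 [0.53  0.113 0.064]
298 178 [0.529 0.097 0.072]
375 186 [ 0.516 -0.14   0.029]
400 190 [ 0.503 -0.212  0.064]
460 193 [ 0.491 -0.37   0.155]
```

View pics/topc.png

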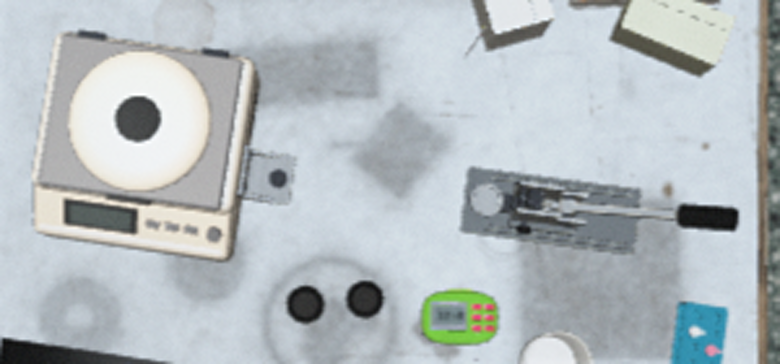

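View pics/sidec.png

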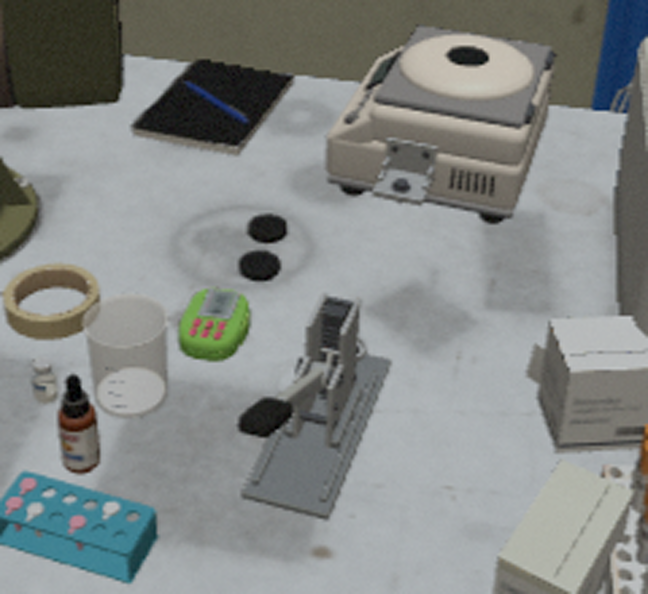

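```bash
python3 - <<'E'
from h import *
t=np.load('top0.npz'); C=cloud('top',t['d']); im=t['im'].astype(int); g=im.sum(2)/3
X,Y,Z=C[...,0],C[...,1],C[...,2]
v,u=np.mgrid[0:400,0:640]
# bolt
roi=(u>285)&(u<306)&(v>166)&(v<190)
print('shelf z',np.median(Z[roi&(Z>.04)]))
b=roi&(g<100); w=np.clip(110-g,0,None)*b
uc,vc=(u*w).sum()/w.sum(),(v*w).sum()/w.sum(); print('bolt px',uc,vc,b.sum(),onplane('top',uc,vc,.070))
# bracket shelf
m=roi&(Z>.045)&(Z<.08); ys=np.where(m)
r=cv2.minAreaRect(np.stack([X[m],Y[m]],1).astype(np.float32)*1000); print('shelf rect',r)
# housing
h=(X>.4)&(X<.75)&(Y>.11)&(Y<.4)&(Z>.03)
r=cv2.minAreaRect(np.stack([X[h],Y[h]],1).astype(np.float32)*1000); print('housing rect',r)
h=(X>.4)&(X<.75)&(Y>.11)&(Y<.4)&(Z>.13)
r=cv2.minAreaRect(np.stack([X[h],Y[h]],1).astype(np.float32)*1000); print('housing top rect',r)
# jack
j=(X>.42)&(X<.6)&(Y<-.08)&(Y>-.42)
for a,bz,n in [(.004,.5,'all'),(.004,.014,'base'),(.095,.135,'plates?'),(.022,.04,'saddle')]:
    m=j&(Z>a)&(Z<bz); pts=np.stack([X[m],Y[m]],1).astype(np.float32)*1000
    print(n,len(pts),cv2.minAreaRect(pts), pts.mean(0), Z[m].mean())
print('max z', Z[j].max())
# side cloud jack
s=np.load('side0.npz'); S=cloud('side',s['d'])
X,Y,Z=S[...,0],S[...,1],S[...,2]
j=(X>.42)&(X<.6)&(Y<-.08)&(Y>-.42)
m=j&(Z>.004)&(Z<.014);pts=np.stack([X[m],Y[m]],1).astype(np.float32)*1000; print('side base',len(pts),cv2.minAreaRect(pts),np.median(Z[m]))
m=j&(Z>.10)&(Y>-.25);pts=np.stack([X[m],Y[m]],1).astype(np.float32)*1000; print('side plates',len(pts),cv2.minAreaRect(pts),Z[m].max())
crop(t['im'],360,480,160,220,6,'pics/jackt.png')
E
```

```text
shelf z 0.06314802821412968
bolt px 296.3701280227595 178.0739687055476 31 [0.52894197 0.10237125 0.07      ]
shelf rect ((529.7745971679688, 112.19825744628906), (51.74370574951172, 58.28712844848633), 83.28876495361328)
housing rect ((555.343994140625, 239.26609802246094), (265.57122802734375, 231.3496551513672), 83.39930725097656)
housing top rect ((580.5008544921875, 251.48973083496094), (225.3400115966797, 184.19036865234375), 83.5087661743164)
all 2449 ((510.0857849121094, -250.0795440673828), (339.35107421875, 179.4134979248047), 89.99760437011719) [ 503.6348  -242.80309] 0.04066779486177593
base 1379 ((510.0857849121094, -250.0795440673828), (339.35107421875, 179.4134979248047), 89.99760437011719) [ 505.63986 -239.89098] 0.0074439943013966045
plates? 256 ((502.1691589355469, -258.06280517578125), (174.34109497070312, 36.01057052612305), 84.21707153320312) [ 503.79745 -237.4354 ] 0.11331476663626816
saddle 189 ((500.9267883300781, -189.00021362304688), (128.78048706054688, 50.409828186035156), 81.26908111572266) [ 509.45288 -163.10962] 0.029838852683401827
max z 0.17560595923769284
side base 1230 ((512.1978759765625, -256.748291015625), (162.64242553710938, 306.005615234375), 0.8178906440734863) 0.008145199827898797
side plates 219 ((509.04681396484375, -200.968994140625), (53.15077590942383, 36.31555938720703), 84.94725799560547) 0.1176048467648182
```

View pics/jackt.png

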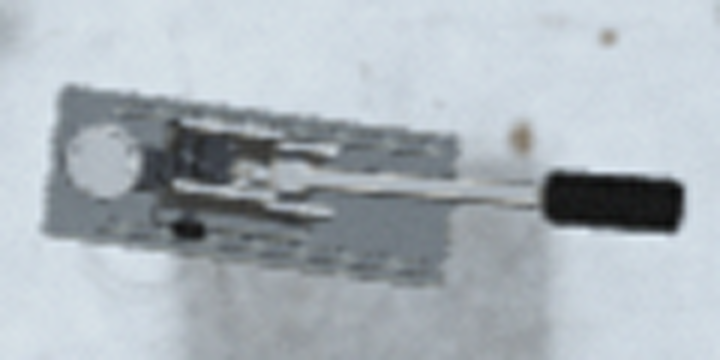

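```bash
python3 - <<'E'
from h import *
q=np.array([(62,85),(455,135),(443,285),(45,235)],float)/6+[360-.4,160-.4]
P=onplane('top',q[:,0],q[:,1],.008)*1000; print(P.round(1)); 
for i in range(4): e=P[(i+1)%4]-P[i]; print(np.linalg.norm(e),np.degrees(np.arctan2(e[1],e[0])))
c=P.mean(0);print('base centre',c)
s=np.array([103,161])/6+[359.6,159.6]; print('saddle',onplane('top',*s,.032)*1000)
t=np.load('top0.npz'); hsv=cv2.cvtColor(t['im'],cv2.COLOR_RGB2HSV)
# edge lines of plates; handle grip
v,u=np.mgrid[0:400,0:640]; g=t['im'].mean(2)
m=(g<70)&(u>448)&(u<476)&(v>184)&(v<202)
h=np.array([u[m].mean(),v[m].mean()]); print('grip px',h, onplane('top',*h,.155)*1000, onplane('top',*h,.16)*1000)
# side views
s=np.load('side0.npz'); crop(s['im'],280,360,225,325,6,'pics/jacks.png'); crop(s['im'],310,420,130,220,7,'pics/cents.png')
E
```

```text
[[ 556.2 -124.8    8. ]
 [ 535.9 -331.4    8. ]
 [ 457.  -326.2    8. ]
 [ 477.1 -117.7    8. ]]
207.6578943240391 -95.61162804619666
79.12050576762724 176.19068771674816
209.46588546850703 84.49640867408061
79.4792479107833 -5.120831135985207
base centre [ 506.56767178 -225.01864233    8.        ]
saddle [ 514.46242964 -144.7952242    32.        ]
grip px [461.7679558  193.09944751] [ 490.39145862 -375.14090346  155.        ] [ 489.94073074 -373.79706899  160.        ]
```

View pics/jacks.png

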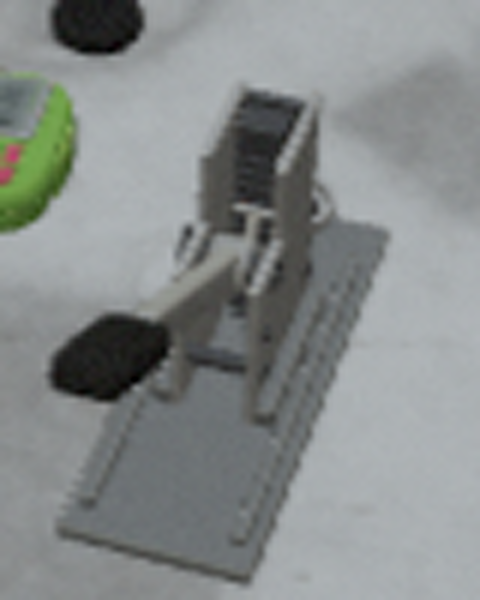

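View pics/cents.png

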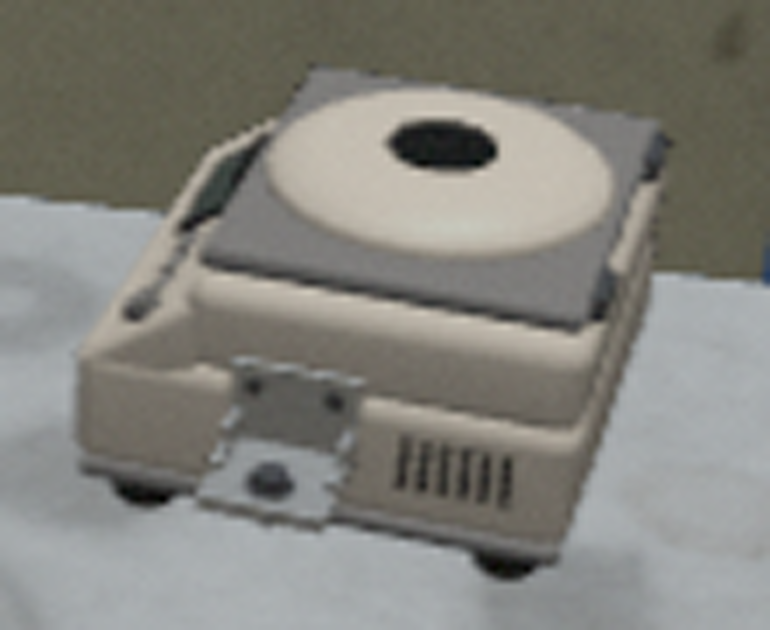

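```bash
cat >> h.py <<'E'
def plan(p,yaw=None,n=5,lim=.040,q=None):
    """rows toward world target p, yaw (deg), tool-down; prints rounded rows"""
    o=ctrl.get_obs(); x=np.array(o['ee_pos']); R=Rn.from_euler('xyz',o['eef_rot'])
    T=Rn.from_euler('xyz',[np.pi,0,np.radians(yaw)]) if yaw is not None else R
    for i in range(n):
        d=p-x; L=np.linalg.norm(d); d=d*min(1,lim/max(L,1e-9))
        r=(R.inv()*T).as_rotvec(degrees=True); a=np.linalg.norm(r); r=r*min(1,7/max(a,1e-9))
        dl=R.inv().apply(d).round(4); r=r.round(2)
        print('{"x":%.4f,"y":%.4f,"z":%.4f,"ax":%.2f,"ay":%.2f,"az":%.2f},'%(*dl,*r))
        x=x+R.apply(dl); R=R*Rn.from_rotvec(r,degrees=True)
    print('end',x.round(4),'left',(np.array(p)-x).round(4),R.as_euler('xyz',degrees=True).round(1))
def st():
    o=ctrl.get_obs(); print('t',round(o['time_s'],2),o['ee_pos'].round(4),np.degrees(o['eef_rot']).round(2),'F',o['force'].round(1),'w',round(o['grip_width'],4))
E
python3 - <<'E'
from h import *
print('side bolt',onplane('side',348.5-.4,198.5-.4,.07))
plan(np.array([.5076,-.2143,.205]),84.3,n=10)
E
```

```text
side bolt [0.52999718 0.09469105 0.07      ]
{"x":0.0375,"y":-0.0140,"z":0.0000,"ax":-0.01,"ay":-0.00,"az":-7.00},
{"x":0.0389,"y":-0.0093,"z":0.0000,"ax":-0.00,"ay":-0.00,"az":-7.00},
{"x":0.0397,"y":-0.0045,"z":0.0000,"ax":-0.01,"ay":-0.00,"az":-7.00},
{"x":0.0400,"y":0.0003,"z":0.0000,"ax":-0.00,"ay":-0.00,"az":-7.00},
{"x":0.0397,"y":0.0052,"z":0.0000,"ax":-0.00,"ay":-0.01,"az":-7.00},
{"x":0.0387,"y":0.0100,"z":0.0000,"ax":-0.01,"ay":-0.01,"az":-7.00},
{"x":0.0372,"y":0.0147,"z":0.0000,"ax":-0.00,"ay":-0.00,"az":-7.00},
{"x":0.0352,"y":0.0191,"z":0.0000,"ax":-0.01,"ay":-0.01,"az":-7.00},
{"x":0.0326,"y":0.0232,"z":0.0000,"ax":-0.00,"ay":0.00,"az":-2.53},
{"x":0.0225,"y":0.0175,"z":0.0001,"ax":-0.00,"ay":0.00,"az":0.00},
end [ 0.5076 -0.2143  0.205 ] left [ 0. -0.  0.] [-180.     0.    84.3]
```

Emit:
step_arm --steps '[{"x": 0.0375, "y": -0.014, "z": 0, "az": -7, "claw": 0.094}, {"x": 0.0389, "y": -0.0093, "z": 0, "az": -7}, {"x": 0.0397, "y": -0.0045, "z": 0, "az": -7}, {"x": 0.04, "y": 0, "z": 0, "az": -7}, {"x": 0.0397, "y": 0.0052, "z": 0, "az": -7}]' --grip_force 50

```text
validation failed for argument at $.st...
```

```bash
python3 - <<'E'
from h import *
st()
plan(np.array([.5076,-.2143,.205]),84.3,n=8)
E
```

```text
t 0.15 [ 0.2391 -0.4951  0.205 ] [-179.95   -0.     25.77] F [-0.7  0.7 -0.3] w 0.094
{"x":0.0375,"y":-0.0140,"z":0.0000,"ax":-0.01,"ay":-0.00,"az":-7.00},
{"x":0.0389,"y":-0.0093,"z":0.0000,"ax":-0.00,"ay":-0.00,"az":-7.00},
{"x":0.0397,"y":-0.0045,"z":0.0000,"ax":-0.01,"ay":-0.00,"az":-7.00},
{"x":0.0400,"y":0.0003,"z":0.0000,"ax":-0.00,"ay":-0.00,"az":-7.00},
{"x":0.0397,"y":0.0052,"z":0.0000,"ax":-0.00,"ay":-0.01,"az":-7.00},
{"x":0.0387,"y":0.0100,"z":0.0000,"ax":-0.01,"ay":-0.01,"az":-7.00},
{"x":0.0372,"y":0.0147,"z":0.0000,"ax":-0.00,"ay":-0.00,"az":-7.00},
{"x":0.0352,"y":0.0191,"z":0.0000,"ax":-0.01,"ay":-0.01,"az":-7.00},
end [ 0.4603 -0.2638  0.2051] left [ 0.0473  0.0495 -0.0001] [-180.     0.    81.8]
```

Emit:
step_arm --steps '[{"x": 0.0375, "y": -0.014, "z": 0, "ax": 0, "ay": 0, "az": -7, "claw": 0.094}, {"x": 0.0389, "y": -0.0093, "z": 0, "ax": 0, "ay": 0, "az": -7, "claw": 0.094}, {"x": 0.0397, "y": -0.0045, "z": 0, "ax": 0, "ay": 0, "az": -7, "claw": 0.094}, {"x": 0.04, "y": 0, "z": 0, "ax": 0, "ay": 0, "az": -7, "claw": 0.094}, {"x": 0.0397, "y": 0.0052, "z": 0, "ax": 0, "ay": 0, "az": -7, "claw": 0.094}]' --grip_force 50

```text
time_s: 0.57
ee_pos: [0.3762, -0.3487, 0.2032]
eef_rot: [-3.138, -0.001, 1.068]
force: [1.1, -1.2, 0.7]
grip_width: 0.0938
```

```bash
python3 - <<'E'
from h import *
st()
plan(np.array([.5076,-.2143,.205]),84.3,n=8)
E
```

```text
t 0.57 [ 0.3762 -0.3487  0.2032] [-1.7981e+02 -5.0000e-02  6.1190e+01] F [ 1.1 -1.2  0.7] w 0.0938
{"x":0.0385,"y":0.0107,"z":-0.0004,"ax":-0.05,"ay":-0.03,"az":-7.00},
{"x":0.0369,"y":0.0153,"z":-0.0004,"ax":-0.06,"ay":-0.03,"az":-7.00},
{"x":0.0348,"y":0.0197,"z":-0.0004,"ax":-0.05,"ay":-0.02,"az":-7.00},
{"x":0.0321,"y":0.0238,"z":-0.0004,"ax":-0.02,"ay":-0.01,"az":-2.11},
{"x":0.0219,"y":0.0175,"z":-0.0002,"ax":0.00,"ay":-0.00,"az":-0.00},
{"x":0.0000,"y":0.0000,"z":-0.0000,"ax":0.00,"ay":-0.00,"az":-0.00},
{"x":0.0000,"y":0.0000,"z":-0.0000,"ax":0.00,"ay":-0.00,"az":-0.00},
{"x":0.0000,"y":0.0000,"z":-0.0000,"ax":0.00,"ay":-0.00,"az":-0.00},
end [ 0.5076 -0.2143  0.205 ] left [0. 0. 0.] [180.   -0.   84.3]
```

Tracking is good.

Emit:
step_arm --steps '[{"x": 0.0385, "y": 0.0107, "z": 0, "ax": 0, "ay": 0, "az": -7, "claw": 0.094}, {"x": 0.0369, "y": 0.0153, "z": 0, "ax": 0, "ay": 0, "az": -7, "claw": 0.094}, {"x": 0.0348, "y": 0.0197, "z": -0.001, "ax": -0.1, "ay": 0, "az": -7, "claw": 0.094}, {"x": 0.0321, "y": 0.0238, "z": -0.001, "ax": -0.1, "ay": 0, "az": -2.2, "claw": 0.094}, {"x": 0.022, "y": 0.0175, "z": -0.001, "ax": 0, "ay": 0, "az": 0, "claw": 0.094}]'

```text
time_s: 0.98
ee_pos: [0.5116, -0.2041, 0.2058]
eef_rot: [-3.142, -0.003, 1.494]
force: [0.3, -1.2, -0.3]
grip_width: 0.0937
```

```bash
python3 - <<'E'
from h import *
st()
im,d=vision.camera('wrist'); cv2.imwrite('pics/w1.png',im[:,:,::-1]); np.savez('w1.npz',im=im,d=d)
st()
plan(np.array([.5076,-.2143,.120]),84.3,n=4)
E
```

```text
t 0.98 [ 0.5116 -0.2041  0.2058] [-1.800e+02 -1.600e-01  8.559e+01] F [ 0.3 -1.2 -0.3] w 0.0937
t 1.03 [ 0.5137 -0.2014  0.2058] [179.97  -0.2   85.63] F [2.7 2.3 0.2] w 0.0942
{"x":-0.0063,"y":-0.0024,"z":0.0394,"ax":0.03,"ay":-0.20,"az":1.33},
{"x":-0.0062,"y":-0.0022,"z":0.0395,"ax":0.00,"ay":-0.00,"az":-0.00},
{"x":-0.0011,"y":-0.0004,"z":0.0069,"ax":0.00,"ay":-0.00,"az":-0.00},
{"x":0.0000,"y":-0.0000,"z":0.0000,"ax":0.00,"ay":-0.00,"az":-0.00},
end [ 0.5076 -0.2143  0.12  ] left [ 0.  0. -0.] [180.   -0.   84.3]
```

View pics/w1.png

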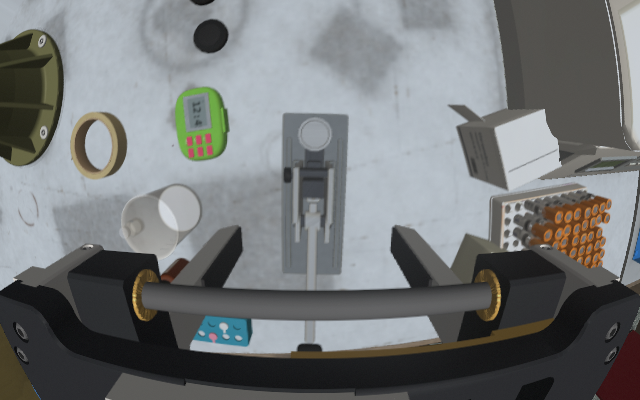

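```bash
cat >> h.py <<'E'
def wray(u,v,pos,rot):
    p=vision.camera_params('wrist'); f=200/np.tan(np.radians(p['fov_y']/2)); M=p['mount']
    dx,dy=u-p['cx'],v-p['cy']; r=np.hypot(dx,dy); th=r/f
    d=np.array([np.sin(th)*dx/max(r,1e-9),-np.sin(th)*dy/max(r,1e-9),-np.cos(th)])
    R=Rn.from_euler('xyz',rot).as_matrix()
    return pos+R@M[:3,3], R@M[:3,:3]@d
def wplane(u,v,z,pos,rot):
    o,d=wray(u,v,pos,rot); return o+d*(z-o[2])/d[2]
E
python3 - <<'E'
from h import *
pos=np.array([.5116,-.2041,.2058]);rot=np.radians([180,-.16,85.59])
pos2=np.array([.5137,-.2014,.2058])
for n,u,v,z in [('saddle',315,134,.032),('bTL',283,113,.008),('bTR',348,115,.008),('bBL',282,272,.008),('bBR',343,274,.008)]:
    print(n,(wplane(u,v,z,pos,rot)*1000).round(1))
E
```

```text
saddle [ 515.4 -143.1   32. ]
bTL [ 478.8 -114.7    8. ]
bTR [ 556.8 -123.1    8. ]
bBL [ 456.7 -321.8    8. ]
bBR [ 538.9 -330.9    8. ]
```

Emit:
step_arm --steps '[{"x": -0.007, "y": -0.0025, "z": 0.038, "ax": 0, "ay": 0, "az": 1.3, "claw": 0.094}, {"x": -0.004, "y": -0.002, "z": 0.038, "ax": 0, "ay": 0, "az": 0, "claw": 0.094}, {"x": 0, "y": 0, "z": 0.015, "ax": 0, "ay": 0, "az": 0, "claw": 0.094}]'

```text
time_s: 1.28
ee_pos: [0.5124, -0.2094, 0.1157]
eef_rot: [3.133, -0.001, 1.477]
force: [-0.4, -0.1, -1.2]
grip_width: 0.0937
```

```bash
python3 - <<'E'
from h import *
st()
plan(np.array([.5076,-.2143,.085]),84.3,n=2)
E
```

```text
t 1.28 [ 0.5124 -0.2094  0.1157] [ 1.7951e+02 -4.0000e-02  8.4640e+01] F [-0.4 -0.1 -1.2] w 0.0937
{"x":-0.0054,"y":-0.0046,"z":0.0306,"ax":0.49,"ay":-0.04,"az":0.34},
{"x":0.0000,"y":-0.0000,"z":0.0000,"ax":-0.00,"ay":-0.00,"az":0.00},
end [ 0.5076 -0.2143  0.085 ] left [-0.  0. -0.] [-180.    -0.    84.3]
```

Emit:
step_arm --steps '[{"x": -0.0055, "y": -0.0046, "z": 0.02, "ax": 0.5, "ay": 0, "az": 0.3, "claw": 0.094}, {"x": 0, "y": 0, "z": 0.008, "ax": 0, "ay": 0, "az": 0, "claw": 0.094}, {"x": 0, "y": 0, "z": 0, "ax": 0, "ay": 0, "az": 0, "claw": 0.094}]'

```text
time_s: 1.53
ee_pos: [0.5056, -0.2134, 0.0822]
eef_rot: [-3.135, -0.003, 1.472]
force: [0.1, 0.6, 1.0]
grip_width: 0.0944
```

```bash
python3 - <<'E'
from h import *
st()
plan(np.array([.5076,-.2143,.085]),84.3,n=2)
E
```

```text
t 1.53 [ 0.5056 -0.2134  0.0822] [-179.62   -0.18   84.35] F [0.1 0.6 1. ] w 0.0944
{"x":-0.0007,"y":0.0021,"z":-0.0028,"ax":-0.38,"ay":-0.18,"az":0.05},
{"x":0.0000,"y":-0.0000,"z":0.0000,"ax":0.00,"ay":-0.00,"az":0.00},
end [ 0.5076 -0.2143  0.085 ] left [-0.  0. -0.] [180.   -0.   84.3]
```

Emit:
step_arm --steps '[{"x": -0.0005, "y": 0.002, "z": -0.0015, "ax": -0.4, "ay": -0.2, "az": 0, "claw": 0.05}, {"x": 0, "y": 0, "z": 0, "ax": 0, "ay": 0, "az": 0, "claw": 0.05}, {"x": 0, "y": 0, "z": 0, "ax": 0, "ay": 0, "az": 0, "claw": 0.03}, {"x": 0, "y": 0, "z": 0, "ax": 0, "ay": 0, "az": 0, "claw": 0.02}, {"x": 0, "y": 0, "z": 0, "ax": 0, "ay": 0, "az": 0, "claw": 0.01}]' --grip_force 50

```text
time_s: 1.95
ee_pos: [0.5097, -0.2147, 0.0881]
eef_rot: [3.135, 0.002, 1.472]
force: [0.6, -0.3, -0.4]
grip_width: 0.0641
```

Emit:
step_arm --steps '[{"x": 0, "y": 0, "z": 0, "ax": 0, "ay": 0, "az": 0, "claw": 0}, {"x": 0, "y": 0, "z": 0, "ax": 0, "ay": 0, "az": 0, "claw": 0}, {"x": 0, "y": 0, "z": 0, "ax": 0, "ay": 0, "az": 0, "claw": 0}, {"x": 0, "y": 0, "z": 0, "ax": 0, "ay": 0, "az": 0, "claw": 0}]'

```text
time_s: 2.28
ee_pos: [0.5098, -0.2148, 0.0896]
eef_rot: [3.134, 0.003, 1.473]
force: [-6.5, -0.1, 4.7]
grip_width: 0.0375
```

Emit:
step_arm --steps '[{"x": 0, "y": 0, "z": 0, "ax": 0, "ay": 0, "az": 0, "claw": 0}, {"x": 0, "y": 0, "z": 0, "ax": 0, "ay": 0, "az": 0, "claw": 0}, {"x": 0, "y": 0, "z": 0, "ax": 0, "ay": 0, "az": 0, "claw": 0}]'

```text
time_s: 2.53
ee_pos: [0.5095, -0.2147, 0.0893]
eef_rot: [3.135, 0.003, 1.473]
force: [-1.2, 1.3, -0.1]
grip_width: 0.0361
```

```bash
python3 - <<'E'
from h import *
st()
o=ctrl.get_obs()
im,d=vision.camera('wrist'); cv2.imwrite('pics/w2.png',im[:,:,::-1])
im,d=vision.camera('side'); crop(im,200,440,130,350,2.7,'pics/s2.png')
st()
E
```

```text
t 2.53 [ 0.5095 -0.2147  0.0893] [1.7962e+02 1.6000e-01 8.4380e+01] F [-1.2  1.3 -0.1] w 0.0361
t 2.63 [ 0.5095 -0.2147  0.0893] [1.7962e+02 1.6000e-01 8.4370e+01] F [-1.8  0.1  0.4] w 0.036
```

View pics/w2.png

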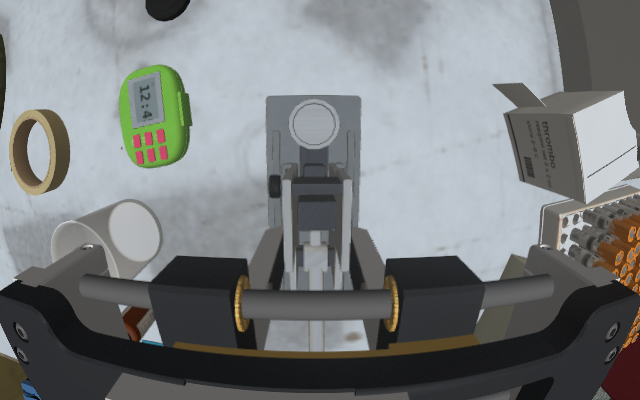

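View pics/s2.png

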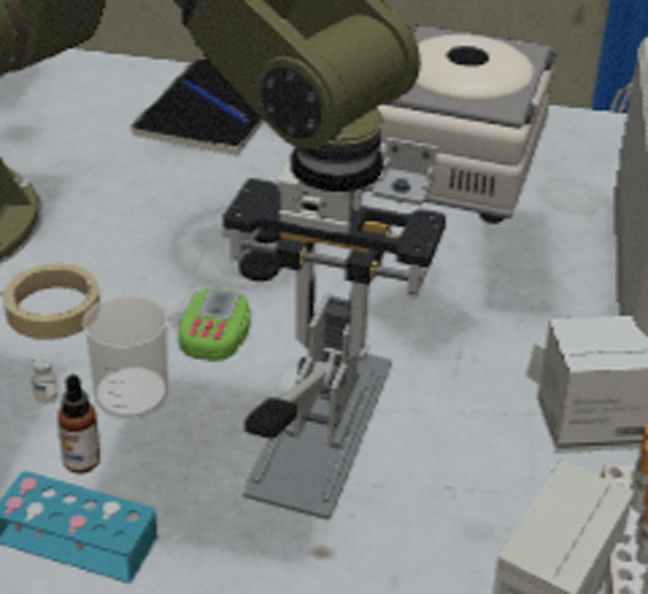

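```bash
python3 - <<'E'
from h import *
o=ctrl.get_obs(); s=wplane(314,124,.033,o['ee_pos'],o['eef_rot']); print(s*1000)
R=Rn.from_euler('xyz',o['eef_rot']); print('in tool',R.inv().apply(s-o['ee_pos'])*1000)
print('expected dist 60+~10 ->', np.linalg.norm((s-o['ee_pos'])[:2]))
E
```

```text
[ 515.5675522  -144.15261361   33.        ]
in tool [70.93684361 -1.2271639  56.04914846]
expected dist 60+~10 -> 0.07078422883827963
```

Emit:
step_arm --steps '[{"x": 0, "y": 0, "z": -0.002, "ax": 0, "ay": 0, "az": 0, "claw": 0}, {"x": 0, "y": 0, "z": -0.002, "ax": 0, "ay": 0, "az": 0, "claw": 0}, {"x": 0, "y": 0, "z": -0.001, "ax": 0, "ay": 0, "az": 0, "claw": 0}]' --grip_force 60

```text
time_s: 2.88
ee_pos: [0.5082, -0.2139, 0.0925]
eef_rot: [3.139, 0.001, 1.472]
force: [0.3, 0.2, -7.0]
grip_width: 0.0357
```

```bash
python3 - <<'E'
from h import *
st()
E
```

```text
t 2.88 [ 0.5082 -0.2139  0.0925] [1.7986e+02 6.0000e-02 8.4370e+01] F [ 0.3  0.2 -7. ] w 0.0357
```

Emit:
step_arm --steps '[{"x": 0, "y": 0, "z": -0.003, "ax": 0, "ay": 0, "az": 0, "claw": 0}, {"x": 0, "y": 0, "z": -0.001, "ax": 0, "ay": 0, "az": 0, "claw": 0}]'

```text
time_s: 3.05
ee_pos: [0.5077, -0.2136, 0.0959]
eef_rot: [3.141, 0.0, 1.472]
force: [0.4, 0.6, -7.9]
grip_width: 0.0359
```

```bash
python3 - <<'E'
from h import *
st()
o=ctrl.get_obs()
im,d=vision.camera('wrist'); cv2.imwrite('pics/w3.png',im[:,:,::-1])
im,d=vision.camera('side'); crop(im,270,370,215,335,5,'pics/s3.png')
E
```

```text
t 3.05 [ 0.5077 -0.2136  0.0959] [1.7996e+02 1.0000e-02 8.4360e+01] F [ 0.4  0.6 -7.9] w 0.0359
```

View pics/s3.png

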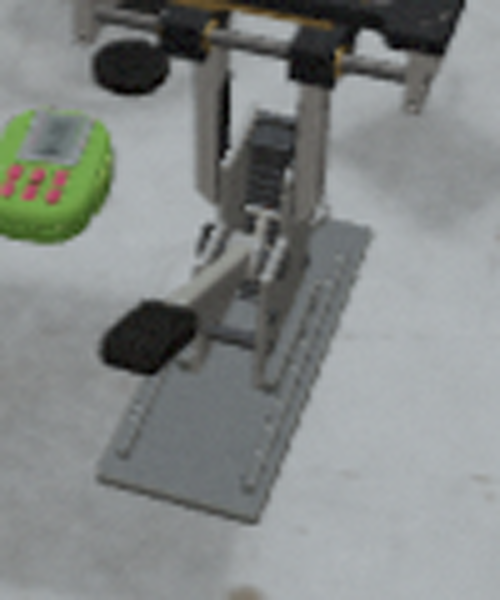

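View pics/w3.png

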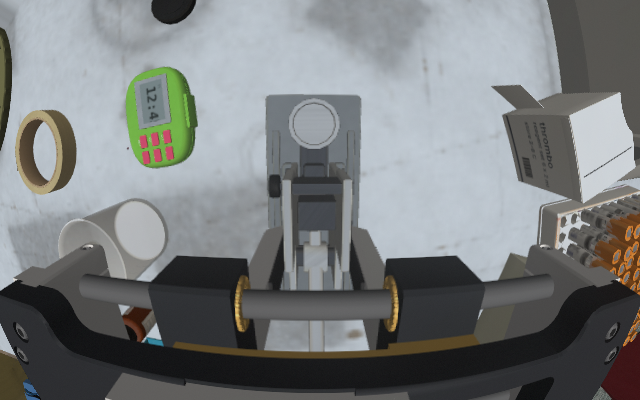

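```bash
python3 - <<'E'
from h import *
plan(np.array([.516,-.040,.096]),83.9,n=5,lim=.036)
E
```

```text
{"x":0.0360,"y":-0.0018,"z":-0.0001,"ax":0.04,"ay":0.01,"az":0.46},
{"x":0.0359,"y":-0.0021,"z":-0.0000,"ax":0.00,"ay":0.00,"az":0.00},
{"x":0.0359,"y":-0.0021,"z":-0.0000,"ax":0.00,"ay":0.00,"az":0.00},
{"x":0.0359,"y":-0.0021,"z":-0.0001,"ax":0.00,"ay":0.00,"az":0.00},
{"x":0.0299,"y":-0.0018,"z":-0.0000,"ax":0.00,"ay":0.00,"az":0.00},
end [ 0.516 -0.04   0.096] left [-0. -0.  0.] [180.    0.   83.9]
```

Emit:
step_arm --steps '[{"x": 0.018, "y": -0.001, "z": 0, "ax": 0, "ay": 0, "az": 0.4, "claw": 0}, {"x": 0.028, "y": -0.002, "z": 0, "ax": 0, "ay": 0, "az": 0, "claw": 0}, {"x": 0.03, "y": -0.002, "z": 0, "ax": 0, "ay": 0, "az": 0, "claw": 0}, {"x": 0.03, "y": -0.002, "z": 0, "ax": 0, "ay": 0, "az": 0, "claw": 0}, {"x": 0.025, "y": -0.002, "z": 0, "ax": 0, "ay": 0, "az": 0, "claw": 0}]'

```text
time_s: 3.57
ee_pos: [0.5122, -0.0825, 0.0952]
eef_rot: [3.14, 0.002, 1.458]
force: [0.8, -0.8, -8.0]
grip_width: 0.036
```

Emit:
step_arm --steps '[{"x": 0.018, "y": -0.001, "z": 0, "ax": 0, "ay": 0, "az": 0, "claw": 0}, {"x": 0.01, "y": 0, "z": 0, "ax": 0, "ay": 0, "az": 0, "claw": 0}, {"x": 0, "y": 0, "z": 0, "ax": 0, "ay": 0, "az": 0, "claw": 0}]'

```text
time_s: 3.82
ee_pos: [0.5142, -0.049, 0.0952]
eef_rot: [3.14, 0.001, 1.462]
force: [-0.1, -0.6, -7.1]
grip_width: 0.0359
```

```bash
python3 - <<'E'
from h import *
st()
o=ctrl.get_obs()
im,d=vision.camera('wrist'); cv2.imwrite('pics/w4.png',im[:,:,::-1]); crop(im,220,420,0,180,4,'pics/w4c.png'); np.savez('w4.npz',im=im,d=d,p=o['ee_pos'],r=o['eef_rot'])
im,d=vision.camera('side'); crop(im,270,420,140,300,4.5,'pics/s4.png')
st()
E
```

```text
t 3.82 [ 0.5142 -0.049   0.0952] [1.7992e+02 4.0000e-02 8.3750e+01] F [-0.1 -0.6 -7.1] w 0.0359
t 3.92 [ 0.5141 -0.0508  0.0952] [1.7992e+02 7.0000e-02 8.3690e+01] F [ 0.9  0.  -8.7] w 0.0359
```

View pics/w4.png

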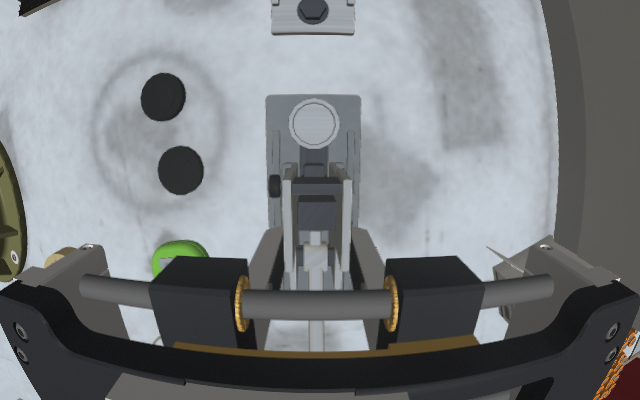

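View pics/w4c.png

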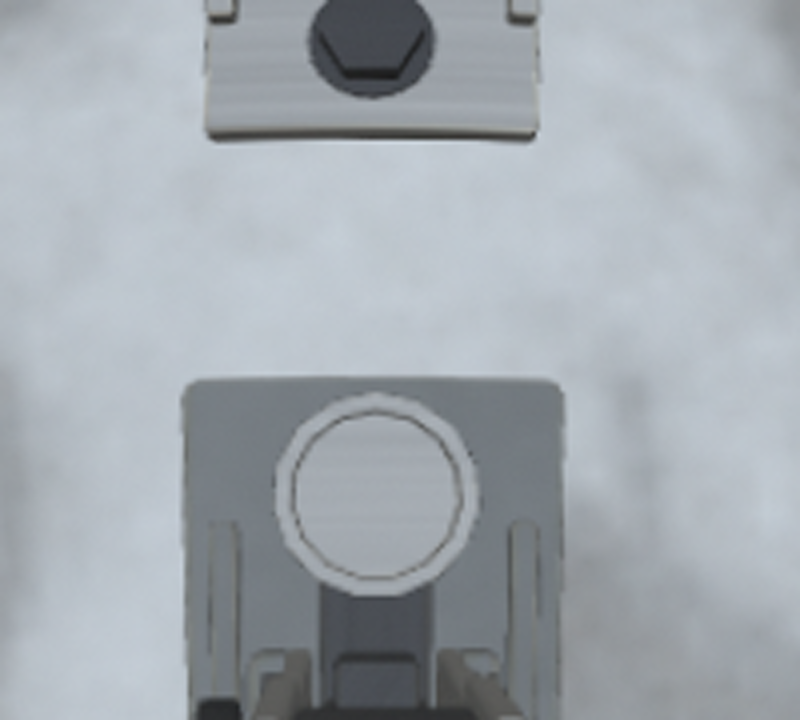

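View pics/s4.png

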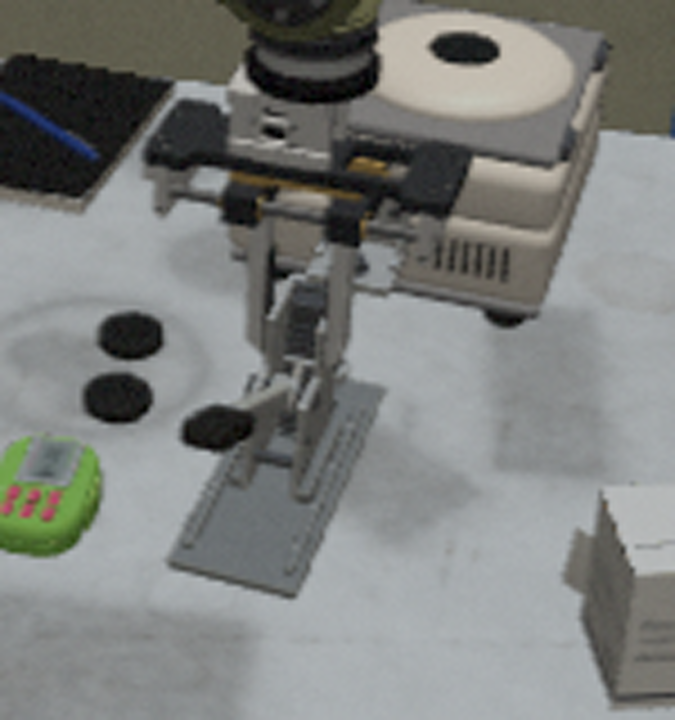

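```bash
python3 - <<'E'
from h import *
w=np.load('w4.npz'); p,r=w['p'],w['r']
for p_ in (p,p+[0,-.001,0]):
  b=wplane(312.8,8.3,.062,p_,r); s=wplane(314.0,123.2,.040,p_,r)
  print('washer',b*1000,'rim',s*1000,'delta',(b-s)*1000)
e=[wplane(u/4+219.6,v/4-.4,.062,p,r)*1000 for u,v in [(207,131),(537,131)]]; print(e,'edge w',np.linalg.norm(e[1]-e[0]),'yaw',np.degrees(np.arctan2((e[1]-e[0])[1],(e[1]-e[0])[0])))
d=b*1000-(e[0]+e[1])/2; print('bolt from edge mid',np.linalg.norm(d))
R=Rn.from_euler('xyz',r); print('saddle in tool',R.inv().apply(s-p_))
E
```

```text
washer [528.97418893 104.41479818  62.        ] rim [520.79773501  22.23110156  40.        ] delta [ 8.17645392 82.18369662 22.        ]
washer [528.97418893 103.41479818  62.        ] rim [520.79773501  21.23110156  40.        ] delta [ 8.17645392 82.18369662 22.        ]
[array([498.74381289,  89.83102029,  62.        ]), array([555.0566355,  83.4959606,  62.       ])] edge w 56.66804188366828 yaw -6.418653248038744
bolt from edge mid 16.879207350159604
saddle in tool [ 0.07153561 -0.00122655  0.05517454]
```

```bash
python3 - <<'E'
from h import *
plan(np.array([.5226,.0328,.0923]),83.7,n=5,lim=.018)
E
```

```text
{"x":0.0180,"y":-0.0002,"z":0.0006,"ax":0.08,"ay":0.07,"az":-0.01},
{"x":0.0180,"y":-0.0001,"z":0.0006,"ax":-0.00,"ay":-0.00,"az":-0.00},
{"x":0.0180,"y":-0.0002,"z":0.0006,"ax":-0.00,"ay":-0.00,"az":-0.00},
{"x":0.0180,"y":-0.0001,"z":0.0007,"ax":-0.00,"ay":-0.00,"az":-0.00},
{"x":0.0120,"y":-0.0001,"z":0.0004,"ax":-0.00,"ay":-0.00,"az":-0.00},
end [0.5226 0.0328 0.0923] left [-0. -0. -0.] [-180.    -0.    83.7]
```

Emit:
step_arm --steps '[{"x": 0.012, "y": 0, "z": 0.0015, "ax": 0, "ay": 0, "az": 0, "claw": 0}, {"x": 0.014, "y": 0, "z": 0.001, "ax": 0, "ay": 0, "az": 0, "claw": 0}, {"x": 0.014, "y": 0, "z": 0, "ax": 0, "ay": 0, "az": 0, "claw": 0}, {"x": 0.01, "y": 0, "z": 0, "ax": 0, "ay": 0, "az": 0, "claw": 0}]'

```text
time_s: 4.25
ee_pos: [0.5202, -0.0043, 0.0923]
eef_rot: [3.14, 0.002, 1.454]
force: [0.4, 0.1, -8.9]
grip_width: 0.0357
```

```bash
python3 - <<'E'
from h import *
st()
plan(np.array([.5226,.0328,.0923]),83.7,n=4,lim=.01)
E
```

```text
t 4.25 [ 0.5202 -0.0043  0.0923] [1.799e+02 1.300e-01 8.329e+01] F [ 0.4  0.1 -8.9] w 0.0357
{"x":0.0100,"y":-0.0005,"z":-0.0000,"ax":0.10,"ay":0.14,"az":-0.41},
{"x":0.0100,"y":-0.0005,"z":-0.0000,"ax":0.00,"ay":-0.00,"az":-0.00},
{"x":0.0100,"y":-0.0005,"z":-0.0000,"ax":0.00,"ay":-0.00,"az":-0.00},
{"x":0.0071,"y":-0.0003,"z":-0.0000,"ax":0.00,"ay":-0.00,"az":-0.00},
end [0.5226 0.0328 0.0923] left [ 0. -0.  0.] [180.   -0.   83.7]
```

Emit:
step_arm --steps '[{"x": 0.01, "y": -0.0015, "z": 0, "ax": 0, "ay": 0, "az": -0.3, "claw": 0}, {"x": 0.01, "y": -0.0005, "z": 0, "ax": 0, "ay": 0, "az": -0.1, "claw": 0}, {"x": 0.008, "y": 0, "z": 0, "ax": 0, "ay": 0, "az": 0, "claw": 0}, {"x": 0.004, "y": 0, "z": 0, "ax": 0, "ay": 0, "az": 0, "claw": 0}, {"x": 0.002, "y": 0, "z": 0, "ax": 0, "ay": 0, "az": 0, "claw": 0}]'

```text
time_s: 4.67
ee_pos: [0.5225, 0.0323, 0.0919]
eef_rot: [3.14, 0.002, 1.46]
force: [0.1, 0.8, -9.0]
grip_width: 0.0356
```

```bash
python3 - <<'E'
from h import *
st()
plan(np.array([.5226,.0328,.0923]),83.7,n=2,lim=.01)
E
```

```text
t 4.67 [0.5225 0.0323 0.0919] [1.7991e+02 1.4000e-01 8.3680e+01] F [ 0.1  0.8 -9. ] w 0.0356
{"x":0.0005,"y":0.0001,"z":-0.0004,"ax":0.09,"ay":0.14,"az":-0.02},
{"x":-0.0000,"y":-0.0000,"z":0.0000,"ax":0.00,"ay":0.00,"az":-0.00},
end [0.5226 0.0328 0.0923] left [-0. -0. -0.] [180.    0.   83.7]
```

```bash
python3 - <<'E'
from h import *
o=ctrl.get_obs()
im,d=vision.camera('wrist'); crop(im,220,420,0,180,4,'pics/w5.png')
print(o['ee_pos'],o['eef_rot']); 
p,r=o['ee_pos'],o['eef_rot']; np.savez('w5.npz',p=p,r=r)
im,d=vision.camera('side'); crop(im,270,420,140,300,4.5,'pics/s5.png')
im,d=vision.camera('top'); crop(im,190,490,110,250,2.6,'pics/t5.png')
st()
E
```

```text
[0.52247152 0.03232413 0.09194866] [3.13997859e+00 2.49528391e-03 1.46042556e+00]
t 4.82 [0.5224 0.0316 0.092 ] [1.799e+02 1.500e-01 8.366e+01] F [-0.1  0.2 -8.4] w 0.0357
```

View pics/w5.png

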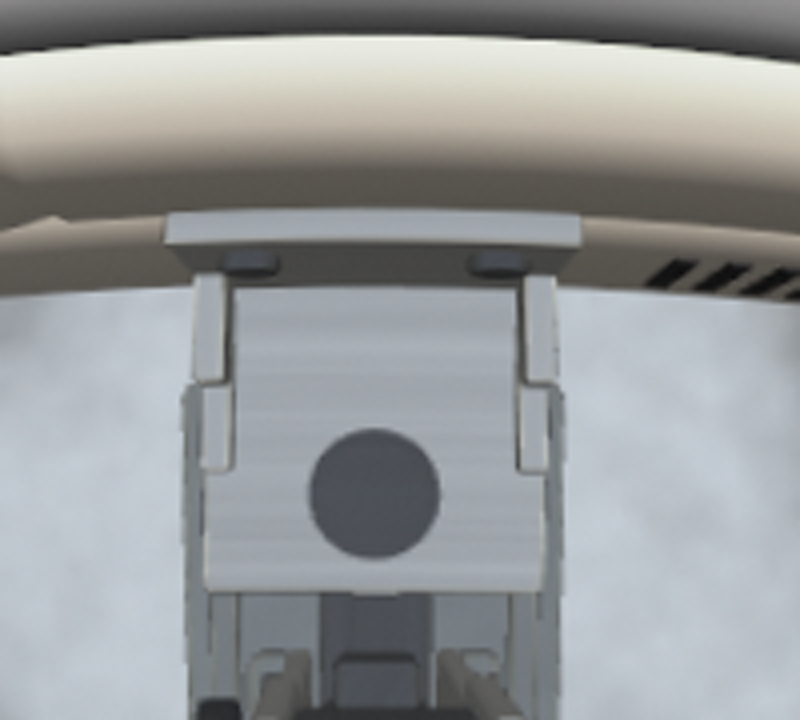

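View pics/s5.png

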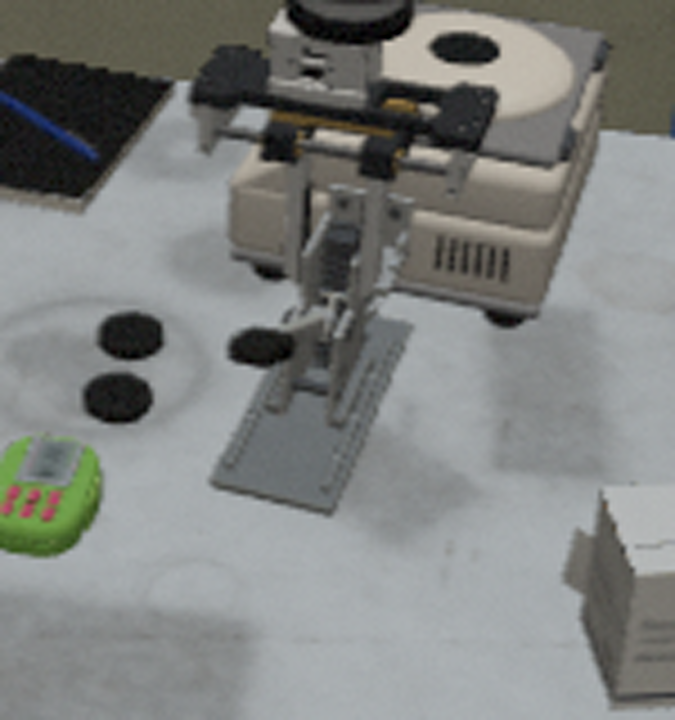

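```bash
python3 - <<'E'
from h import *
w=np.load('w5.npz'); p,r=w['p'],w['r']
for z in (.062,.066,.07): print(z,wplane(374.5/4+219.6,493/4-.4,z,p,r)*1000)
R=Rn.from_euler('xyz',r); print('saddle',(p+R.apply([.0712,-.0012,.0555]))*1000, 'pix-based', wplane(314,123.2,.0365,p,r)*1000)
E
```

```text
0.062 [528.82539659 103.44293457  62.        ]
0.066 [528.85168896 103.39608077  66.        ]
0.07 [528.87798134 103.34922696  70.        ]
saddle [529.19503278 103.07534441  36.26930134] pix-based [529.20481328 103.41460209  36.5       ]
```

Emit:
step_arm --steps '[{"x": 0.0008, "y": 0, "z": 0.0015, "ax": 0, "ay": 0, "az": 0, "claw": 0}, {"x": 0.0003, "y": 0, "z": 0.001, "ax": 0, "ay": 0, "az": 0, "claw": 0}, {"x": 0, "y": 0, "z": 0, "ax": 0, "ay": 0, "az": 0, "claw": 0}]'

```text
time_s: 5.07
ee_pos: [0.5227, 0.032, 0.0895]
eef_rot: [3.139, 0.003, 1.459]
force: [-0.6, 0.1, -6.9]
grip_width: 0.0358
```

Emit:
step_arm --steps '[{"x": 0.0003, "y": 0, "z": 0.001, "ax": 0, "ay": 0, "az": 0, "claw": 0}, {"x": 0.0003, "y": 0, "z": 0.0005, "ax": 0, "ay": 0, "az": 0, "claw": 0}]'

```text
time_s: 5.23
ee_pos: [0.523, 0.032, 0.0895]
eef_rot: [3.139, 0.003, 1.459]
force: [-4.2, -2.2, -1.8]
grip_width: 0.0361
```

Emit:
step_arm --steps '[{"x": 0, "y": 0, "z": 0, "ax": 0, "ay": 0, "az": 0, "claw": 0.04}, {"x": 0, "y": 0, "z": 0, "ax": 0, "ay": 0, "az": 0, "claw": 0.06}, {"x": 0, "y": 0, "z": 0, "ax": 0, "ay": 0, "az": 0, "claw": 0.07}, {"x": 0, "y": 0, "z": 0, "ax": 0, "ay": 0, "az": 0, "claw": 0.07}]'

```text
time_s: 5.57
ee_pos: [0.5243, 0.0316, 0.0911]
eef_rot: [3.135, 0.003, 1.458]
force: [-0.5, 0.6, 0.1]
grip_width: 0.0565
```

```bash
python3 - <<'E'
from h import *
st()
o=ctrl.get_obs();p,r=o['ee_pos'],o['eef_rot']
im,d=vision.camera('wrist'); crop(im,220,420,0,180,4,'pics/w6.png'); np.savez('w6.npz',p=p,r=r)
st()
E
```

```text
t 5.57 [0.5243 0.0316 0.0911] [1.796e+02 1.600e-01 8.355e+01] F [-0.5  0.6  0.1] w 0.0565
t 5.62 [0.5244 0.0316 0.0911] [1.796e+02 1.600e-01 8.355e+01] F [0.1 0.5 0.8] w 0.0605
```

View pics/w6.png

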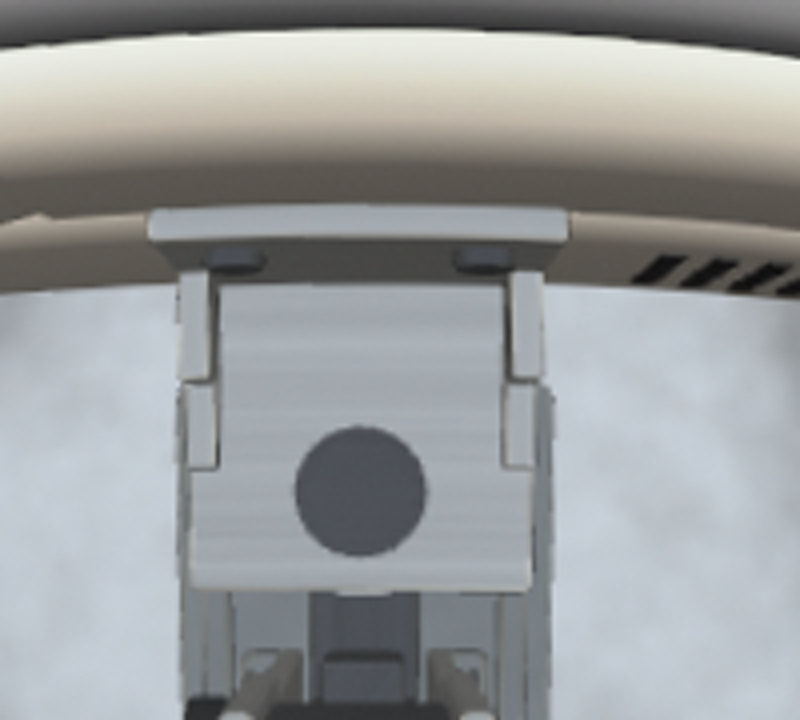

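Emit:
step_arm --steps '[{"x": 0, "y": 0, "z": -0.02, "ax": 0.3, "ay": 0, "az": 0, "claw": 0.07}, {"x": 0, "y": 0, "z": -0.038, "ax": 0, "ay": 0, "az": 0, "claw": 0.07}, {"x": 0, "y": 0, "z": -0.038, "ax": 0, "ay": 0, "az": 0, "claw": 0.07}, {"x": -0.02, "y": 0, "z": -0.02, "ax": 0, "ay": 0, "az": 0, "claw": 0.05}, {"x": -0.035, "y": 0, "z": 0, "ax": 0, "ay": 0, "az": 0, "claw": 0}]'

```text
time_s: 6.03
ee_pos: [0.518, -0.0202, 0.2117]
eef_rot: [3.141, 0.003, 1.463]
force: [0.7, -0.6, 1.2]
grip_width: 0.0599
```

```bash
python3 - <<'E'
from h import *
st()
plan(np.array([.5041,-.1265,.185]),83.7,n=5,lim=.035)
E
```

```text
t 6.03 [ 0.518  -0.0202  0.2117] [1.7997e+02 1.7000e-01 8.3840e+01] F [ 0.7 -0.6  1.2] w 0.0599
{"x":-0.0339,"y":-0.0008,"z":0.0086,"ax":0.03,"ay":0.17,"az":0.14},
{"x":-0.0340,"y":-0.0007,"z":0.0084,"ax":-0.00,"ay":-0.00,"az":0.00},
{"x":-0.0339,"y":-0.0006,"z":0.0085,"ax":-0.00,"ay":-0.00,"az":0.00},
{"x":-0.0053,"y":-0.0001,"z":0.0013,"ax":-0.00,"ay":-0.00,"az":0.00},
{"x":-0.0000,"y":-0.0000,"z":0.0000,"ax":-0.00,"ay":-0.00,"az":0.00},
end [ 0.5041 -0.1265  0.185 ] left [-0. -0. -0.] [-180.    -0.    83.7]
```

Emit:
step_arm --steps '[{"x": -0.034, "y": 0, "z": 0, "ax": 0, "ay": 0, "az": 0, "claw": 0}, {"x": -0.034, "y": 0, "z": 0, "ax": 0, "ay": 0, "az": 0, "claw": 0}, {"x": -0.024, "y": 0, "z": 0, "ax": 0, "ay": 0, "az": 0, "claw": 0}, {"x": -0.004, "y": 0, "z": 0.005, "ax": 0, "ay": 0, "az": 0, "claw": 0}, {"x": 0, "y": 0, "z": 0.005, "ax": 0, "ay": 0, "az": 0, "claw": 0}]'

```text
time_s: 6.45
ee_pos: [0.5083, -0.1241, 0.2065]
eef_rot: [3.13, 0.005, 1.461]
force: [0.2, -1.3, 0.7]
grip_width: 0.0267
```

```bash
python3 - <<'E'
from h import *
st()
im,d=vision.camera('side'); cv2.imwrite('pics/s7f.png',im[:,:,::-1]); crop(im,270,420,140,300,4.5,'pics/s7.png'); np.savez('s7.npz',im=im,d=d)
im,d=vision.camera('top'); crop(im,190,490,110,250,2.6,'pics/t7.png');np.savez('t7.npz',im=im,d=d)
st()
plan(np.array([.5041,-.1265,.185]),83.7,n=5,lim=.035)
E
```

```text
t 6.45 [ 0.5083 -0.1241  0.2065] [179.36   0.3   83.73] F [ 0.2 -1.3  0.7] w 0.0267
t 6.55 [ 0.5081 -0.1226  0.2057] [179.47   0.28  83.82] F [-0.7  0.2 -0.2] w 0.019
{"x":-0.0042,"y":-0.0038,"z":0.0207,"ax":0.53,"ay":0.28,"az":0.12},
{"x":-0.0000,"y":0.0000,"z":0.0000,"ax":-0.00,"ay":-0.00,"az":-0.00},
{"x":-0.0000,"y":0.0000,"z":0.0000,"ax":-0.00,"ay":-0.00,"az":-0.00},
{"x":-0.0000,"y":0.0000,"z":0.0000,"ax":-0.00,"ay":-0.00,"az":-0.00},
{"x":-0.0000,"y":0.0000,"z":0.0000,"ax":-0.00,"ay":-0.00,"az":-0.00},
end [ 0.5041 -0.1265  0.185 ] left [ 0. -0. -0.] [-180.    -0.    83.7]
```

View pics/s7.png

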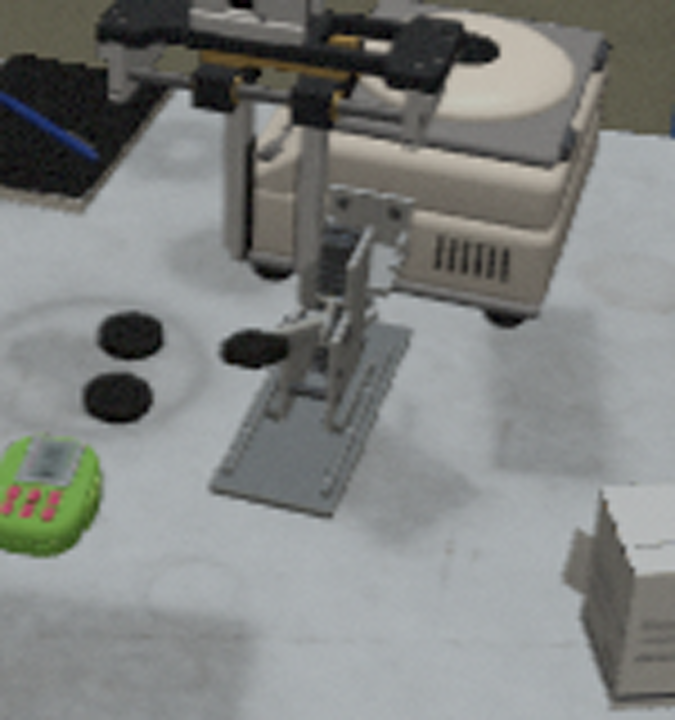

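View pics/t7.png

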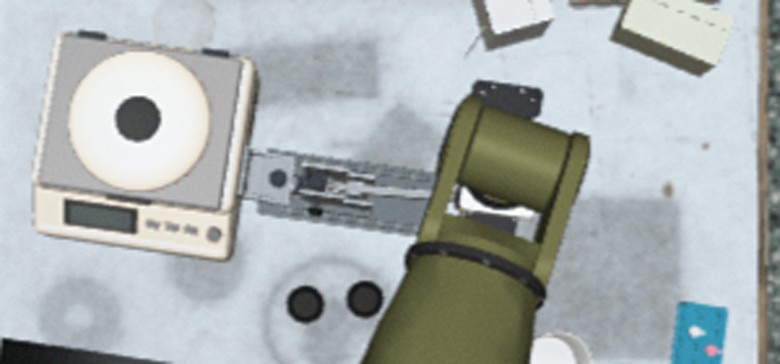

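```bash
python3 - <<'E'
from h import *
print(proj('side',[[.5041,-.1263,.153],[.5041,-.1263,.157]]), (onplane('side',326.7,217.6,.15)))
# base near corners
dirv=np.array([.108,.994]); n=np.array([.994,-.108]); s=np.array([.529,.103]); g=s-.06*dirv
for k in (-.04,.04): print(((proj('side',np.r_[g-.127*dirv+k*n,.008])-[270,140])*4.5).round(), 'seen (211,489),(332,513)')
E
```

```text
[[327.05860835 215.11281176]
 [327.11599893 213.79396017]] [ 0.50453492 -0.13290267  0.15      ]
[207. 481.] seen (211,489),(332,513)
[332. 509.] seen (211,489),(332,513)
```

Emit:
step_arm --steps '[{"x": -0.004, "y": -0.004, "z": 0.015, "ax": 0.5, "ay": 0.2, "az": 0, "claw": 0}, {"x": 0, "y": 0, "z": 0.005, "ax": 0, "ay": 0, "az": 0, "claw": 0}, {"x": 0, "y": 0, "z": 0, "ax": 0, "ay": 0, "az": 0, "claw": 0}]'

```text
time_s: 6.8
ee_pos: [0.5038, -0.1235, 0.1834]
eef_rot: [-3.141, 0.0, 1.466]
force: [0.4, -0.0, 0.6]
grip_width: 0.001
```

```bash
python3 - <<'E'
from h import *
st()
o=ctrl.get_obs()
im,d=vision.camera('wrist'); cv2.imwrite('pics/w8.png',im[:,:,::-1])
E
```

```text
t 6.8 [ 0.5038 -0.1235  0.1834] [-1.7995e+02  3.0000e-02  8.4020e+01] F [ 0.4 -0.   0.6] w 0.001
```

View pics/w8.png

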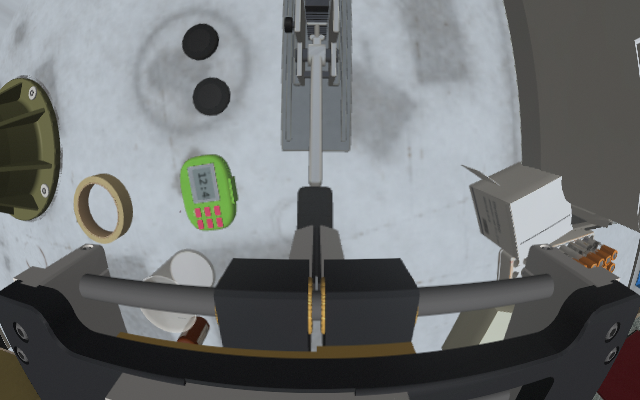

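Emit:
step_arm --steps '[{"x": -0.003, "y": 0, "z": 0.015, "ax": 0, "ay": 0, "az": 0.3, "claw": 0}, {"x": -0.003, "y": 0, "z": 0.013, "ax": 0, "ay": 0, "az": 0, "claw": 0}, {"x": -0.005, "y": 0, "z": 0.01, "ax": 0, "ay": 0, "az": 0, "claw": 0}]'

```text
time_s: 7.1
ee_pos: [0.5042, -0.1331, 0.1466]
eef_rot: [3.138, 0.001, 1.464]
force: [-1.2, -0.1, 6.6]
grip_width: 0.0003
```

Emit:
step_arm --steps '[{"x": -0.007, "y": 0, "z": 0.015, "ax": 0, "ay": 0, "az": 0, "claw": 0}, {"x": -0.006, "y": 0, "z": 0.018, "ax": 0, "ay": 0, "az": 0, "claw": 0}, {"x": -0.004, "y": 0, "z": 0.018, "ax": 0, "ay": 0, "az": 0, "claw": 0}]'

```text
time_s: 7.35
ee_pos: [0.5044, -0.1499, 0.0966]
eef_rot: [3.133, 0.001, 1.466]
force: [-0.0, 4.2, 5.0]
grip_width: 0.0005
```

```bash
python3 - <<'E'
from h import *
st()
E
```

```text
t 7.35 [ 0.5044 -0.1499  0.0966] [1.795e+02 7.000e-02 8.401e+01] F [-0.   4.2  5. ] w 0.0005
```

Emit:
step_arm --steps '[{"x": 0, "y": -0.002, "z": 0.016, "ax": 0.3, "ay": 0, "az": 0.2, "claw": 0}, {"x": 0, "y": -0.001, "z": 0.014, "ax": 0, "ay": 0, "az": 0, "claw": 0}, {"x": 0.001, "y": 0, "z": 0.01, "ax": 0, "ay": 0, "az": 0, "claw": 0}]'

```text
time_s: 7.6
ee_pos: [0.5034, -0.15, 0.0556]
eef_rot: [3.133, 0.003, 1.463]
force: [-2.2, -0.7, 7.4]
grip_width: 0.0004
```

```bash
python3 - <<'E'
from h import *
st()
E
```

```text
t 7.6 [ 0.5034 -0.15    0.0556] [1.7953e+02 1.5000e-01 8.3810e+01] F [-2.2 -0.7  7.4] w 0.0004
```

Emit:
step_arm --steps '[{"x": 0.001, "y": -0.001, "z": 0.006, "ax": 0.3, "ay": 0, "az": 0, "claw": 0}, {"x": 0, "y": 0, "z": 0.003, "ax": 0, "ay": 0, "az": 0, "claw": 0}]'

```text
time_s: 7.77
ee_pos: [0.5036, -0.1491, 0.0461]
eef_rot: [3.137, 0.003, 1.463]
force: [-5.8, 4.6, 15.3]
grip_width: 0.0003
```

```bash
python3 - <<'E'
from h import *
st()
E
```

```text
t 7.77 [ 0.5036 -0.1491  0.0461] [179.72   0.18  83.83] F [-5.8  4.6 15.3] w 0.0003
```

```bash
python3 - <<'E'
from h import *
im,d=vision.camera('side'); crop(im,270,420,140,300,4.5,'pics/s9.png'); np.savez('s9.npz',im=im,d=d)
st()
E
```

```text
t 7.82 [ 0.5036 -0.149   0.046 ] [1.7973e+02 1.6000e-01 8.3840e+01] F [-3.1  1.3 14.9] w 0.0001
```

View pics/s9.png

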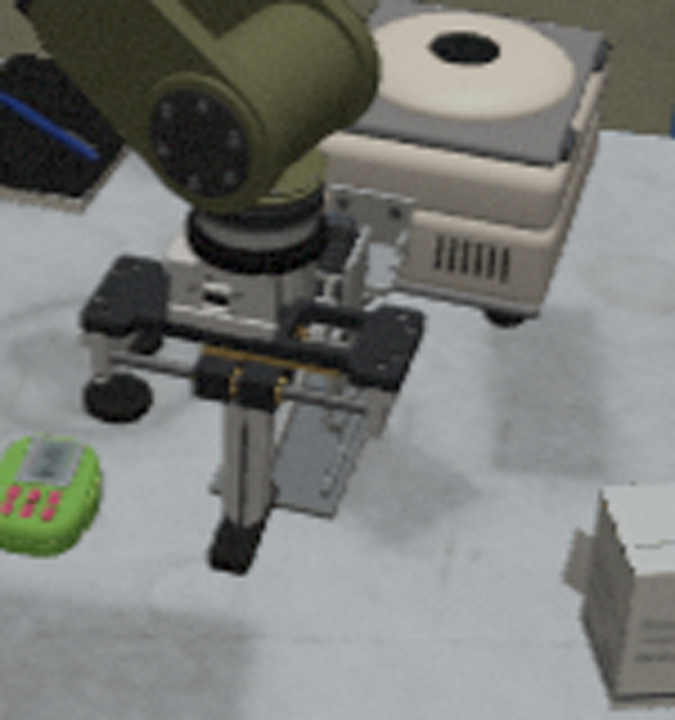

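Emit:
step_arm --steps '[{"x": 0, "y": 0, "z": -0.02, "ax": 0, "ay": 0, "az": 0, "claw": 0}, {"x": 0, "y": 0, "z": -0.03, "ax": 0, "ay": 0, "az": 0, "claw": 0}, {"x": 0.004, "y": -0.001, "z": -0.033, "ax": 0, "ay": 0, "az": 0, "claw": 0}, {"x": 0.008, "y": 0, "z": -0.03, "ax": 0, "ay": 0, "az": 0, "claw": 0}, {"x": 0.01, "y": 0, "z": -0.013, "ax": 0, "ay": 0, "az": 0, "claw": 0}]'

```text
time_s: 8.23
ee_pos: [0.5036, -0.1263, 0.1739]
eef_rot: [-3.141, 0.001, 1.463]
force: [1.1, -0.2, 0.7]
grip_width: 0.0002
```

```bash
python3 - <<'E'
from h import *
st()
im,d=vision.camera('side'); crop(im,270,420,140,300,4.5,'pics/s10.png'); np.savez('s10.npz',im=im,d=d)
E
```

```text
t 8.23 [ 0.5036 -0.1263  0.1739] [-1.7997e+02  8.0000e-02  8.3840e+01] F [ 1.1 -0.2  0.7] w 0.0002
```

View pics/s10.png

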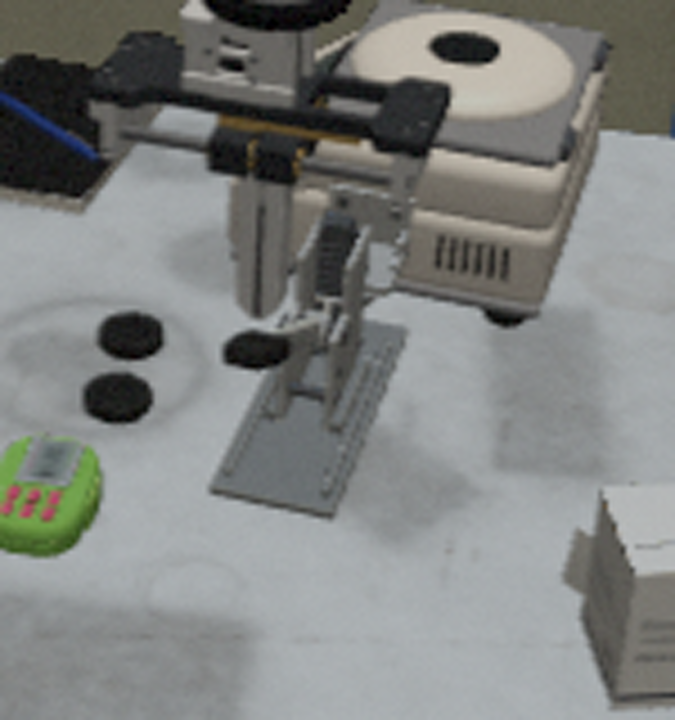

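```bash
python3 - <<'E'
from h import *
a=np.load('s7.npz')['im'];b=np.load('s10.npz')['im']
A=[cv2.resize(x[195:260,310:370,::-1],None,fx=6.4,fy=6.4,interpolation=cv2.INTER_CUBIC) for x in (a,b)]
cv2.imwrite('pics/cmp.png',np.hstack(A))
E
```

```text
(no output)
```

View pics/cmp.png

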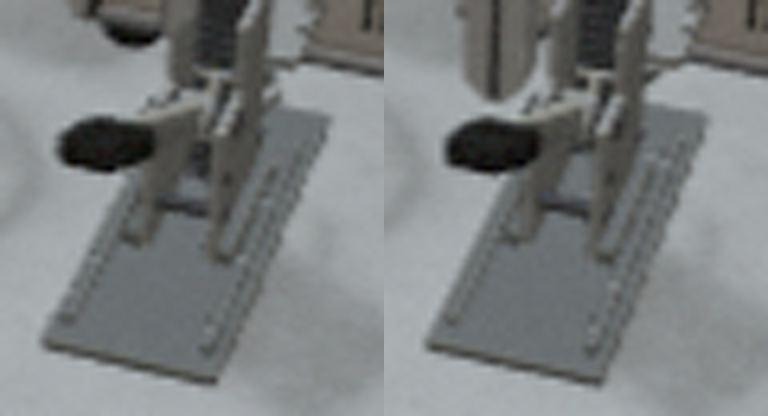

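```bash
python3 - <<'E'
from h import *
im,d=vision.camera('top'); np.savez('t10.npz',im=im,d=d); a=np.load('t7.npz')['im']
A=[cv2.resize(x[160:205,280:360,::-1],None,fx=8,fy=8,interpolation=cv2.INTER_CUBIC)[:290] for x in (a,im)]
cv2.imwrite('pics/cmpt.png',np.vstack(A))
E
```

```text
(no output)
```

View pics/cmpt.png

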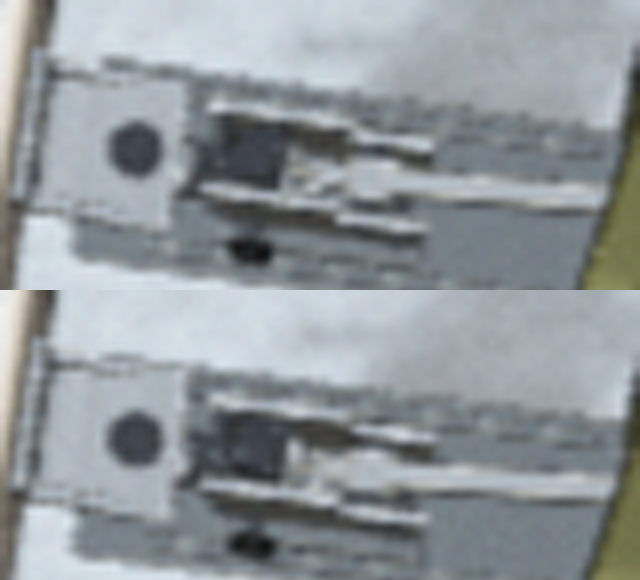

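Emit:
step_arm --steps '[{"x": -0.003, "y": 0, "z": 0.015, "ax": 0, "ay": 0, "az": 0, "claw": 0}, {"x": -0.006, "y": -0.001, "z": 0.015, "ax": 0, "ay": 0, "az": 0, "claw": 0}, {"x": -0.007, "y": -0.001, "z": 0.018, "ax": 0, "ay": 0, "az": 0, "claw": 0}]'

```text
time_s: 8.58
ee_pos: [0.5026, -0.1417, 0.1257]
eef_rot: [3.133, 0.003, 1.468]
force: [4.6, 0.1, 8.7]
grip_width: 0.0003
```

```bash
python3 - <<'E'
from h import *
st()
E
```

```text
t 8.58 [ 0.5026 -0.1417  0.1257] [179.52   0.19  84.12] F [4.6 0.1 8.7] w 0.0003
```

Emit:
step_arm --steps '[{"x": -0.005, "y": -0.0005, "z": 0.018, "ax": 0.3, "ay": 0, "az": 0, "claw": 0}, {"x": -0.002, "y": 0, "z": 0.018, "ax": 0, "ay": 0, "az": 0, "claw": 0}, {"x": 0, "y": 0, "z": 0.016, "ax": 0, "ay": 0, "az": 0, "claw": 0}]'

```text
time_s: 8.83
ee_pos: [0.502, -0.151, 0.0703]
eef_rot: [3.136, 0.004, 1.468]
force: [-0.4, 0.6, 7.8]
grip_width: 0.0005
```

```bash
python3 - <<'E'
from h import *
st()
E
```

```text
t 8.83 [ 0.502  -0.151   0.0703] [179.67   0.24  84.13] F [-0.4  0.6  7.8] w 0.0005
```

Emit:
step_arm --steps '[{"x": 0.001, "y": 0, "z": 0.012, "ax": 0.3, "ay": 0, "az": 0, "claw": 0}, {"x": 0.001, "y": 0, "z": 0.01, "ax": 0, "ay": 0, "az": 0, "claw": 0}, {"x": 0, "y": 0, "z": 0.006, "ax": 0, "ay": 0, "az": 0, "claw": 0}]'

```text
time_s: 9.08
ee_pos: [0.5027, -0.1492, 0.0393]
eef_rot: [3.14, 0.002, 1.468]
force: [-15.0, 12.5, 61.2]
grip_width: 0.0003
```

```bash
python3 - <<'E'
from h import *
st()
E
```

```text
t 9.08 [ 0.5027 -0.1492  0.0393] [1.7991e+02 1.2000e-01 8.4100e+01] F [-15.   12.5  61.2] w 0.0003
```

Emit:
step_arm --steps '[{"x": 0, "y": 0, "z": -0.005, "ax": 0, "ay": 0, "az": 0, "claw": 0}]'

```text
time_s: 9.17
ee_pos: [0.5028, -0.1494, 0.0443]
eef_rot: [3.14, 0.002, 1.468]
force: [-4.9, 8.2, 24.0]
grip_width: -0.0001
```

```bash
python3 - <<'E'
from h import *
st()
im,d=vision.camera('side'); crop(im,270,420,140,300,4.5,'pics/s11.png'); np.savez('s11.npz',im=im,d=d)
im,d=vision.camera('top'); np.savez('t11.npz',im=im,d=d)
crop(im,270,370,155,215,7.5,'pics/t11.png')
st()
E
```

```text
t 9.17 [ 0.5028 -0.1494  0.0443] [1.7992e+02 1.2000e-01 8.4130e+01] F [-4.9  8.2 24. ] w -0.0001
t 9.27 [ 0.503  -0.1497  0.0452] [1.7984e+02 1.6000e-01 8.4120e+01] F [-3.6 -0.6 19. ] w 0.0005
```

View pics/s11.png

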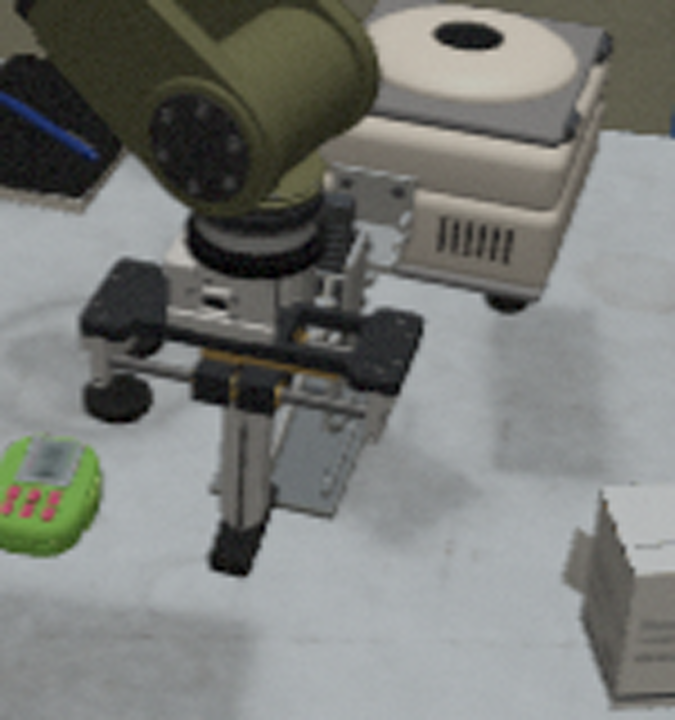

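View pics/t11.png

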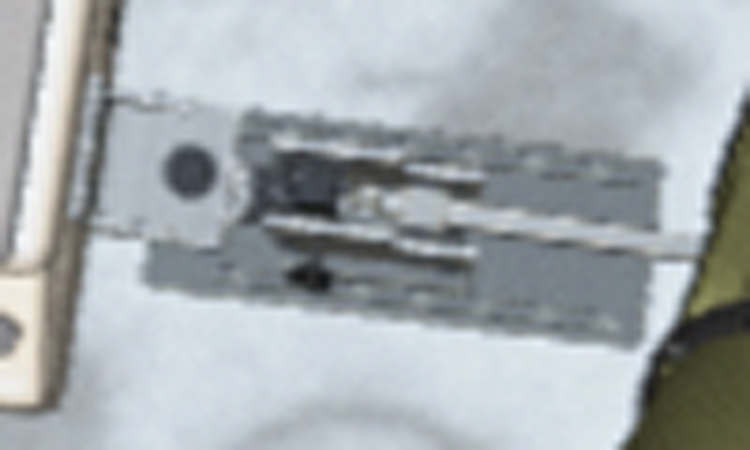

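Emit:
step_arm --steps '[{"x": 0, "y": 0, "z": -0.02, "ax": 0, "ay": 0, "az": 0, "claw": 0}, {"x": 0, "y": 0, "z": -0.03, "ax": 0, "ay": 0, "az": 0, "claw": 0}, {"x": 0.004, "y": 0, "z": -0.033, "ax": 0, "ay": 0, "az": 0, "claw": 0}, {"x": 0.008, "y": 0, "z": -0.03, "ax": 0, "ay": 0, "az": 0, "claw": 0}, {"x": 0.01, "y": 0, "z": -0.013, "ax": 0, "ay": 0, "az": 0, "claw": 0}]'

```text
time_s: 9.68
ee_pos: [0.5019, -0.1287, 0.1675]
eef_rot: [-3.133, 0.0, 1.467]
force: [1.4, -0.2, 0.3]
grip_width: 0.0007
```

```bash
python3 - <<'E'
from h import *
st()
im,d=vision.camera('side'); crop(im,270,420,140,300,4.5,'pics/s12.png'); np.savez('s12.npz',im=im,d=d)
im,d=vision.camera('wrist'); cv2.imwrite('pics/w12.png',im[:,:,::-1])
E
```

```text
t 9.68 [ 0.5019 -0.1287  0.1675] [-1.7949e+02  2.0000e-02  8.4070e+01] F [ 1.4 -0.2  0.3] w 0.0007
```

View pics/s12.png

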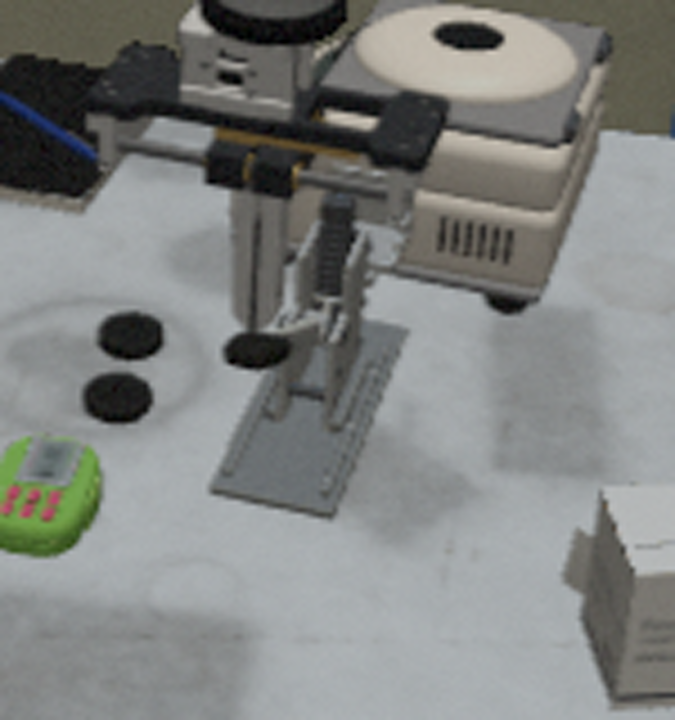

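View pics/w12.png

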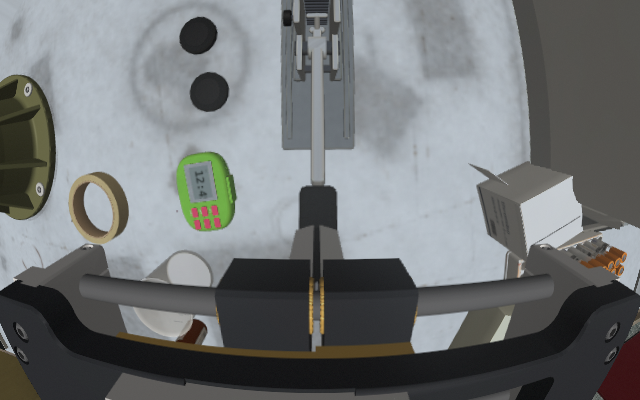

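Emit:
step_arm --steps '[{"x": -0.004, "y": 0.001, "z": 0.014, "ax": -0.3, "ay": 0, "az": 0, "claw": 0}, {"x": -0.006, "y": 0, "z": 0.015, "ax": 0, "ay": 0, "az": 0, "claw": 0}, {"x": -0.006, "y": 0, "z": 0.018, "ax": 0, "ay": 0, "az": 0, "claw": 0}]'

```text
time_s: 10.03
ee_pos: [0.502, -0.1451, 0.1172]
eef_rot: [3.141, 0.002, 1.472]
force: [1.1, 0.8, 8.9]
grip_width: -0.0
```

```bash
python3 - <<'E'
from h import *
st()
E
```

```text
t 10.03 [ 0.502  -0.1451  0.1172] [1.7997e+02 1.2000e-01 8.4320e+01] F [1.1 0.8 8.9] w -0.0
```

Emit:
step_arm --steps '[{"x": -0.004, "y": 0, "z": 0.018, "ax": 0, "ay": 0, "az": 0, "claw": 0}, {"x": -0.001, "y": 0, "z": 0.018, "ax": 0, "ay": 0, "az": 0, "claw": 0}, {"x": 0, "y": 0, "z": 0.014, "ax": 0, "ay": 0, "az": 0, "claw": 0}]'

```text
time_s: 10.28
ee_pos: [0.5008, -0.1522, 0.0606]
eef_rot: [3.141, 0.001, 1.471]
force: [2.3, 5.9, 8.1]
grip_width: 0.0004
```

```bash
python3 - <<'E'
from h import *
st()
E
```

```text
t 10.28 [ 0.5008 -0.1522  0.0606] [1.7996e+02 6.0000e-02 8.4290e+01] F [2.3 5.9 8.1] w 0.0004
```

Emit:
step_arm --steps '[{"x": 0.001, "y": 0, "z": 0.007, "ax": 0, "ay": 0, "az": 0, "claw": 0}, {"x": 0.0005, "y": 0, "z": 0.004, "ax": 0, "ay": 0, "az": 0, "claw": 0}]'

```text
time_s: 10.45
ee_pos: [0.5002, -0.1511, 0.0444]
eef_rot: [-3.141, -0.001, 1.471]
force: [2.1, 6.8, 24.9]
grip_width: 0.0005
```

```bash
python3 - <<'E'
from h import *
st()
E
```

```text
t 10.45 [ 0.5002 -0.1511  0.0444] [-1.7996e+02 -4.0000e-02  8.4260e+01] F [ 2.1  6.8 24.9] w 0.0005
```

```bash
python3 - <<'E'
from h import *
im,d=vision.camera('top'); np.savez('t13.npz',im=im,d=d); crop(im,270,370,155,215,7.5,'pics/t13.png')
ims,ds=vision.camera('side'); crop(ims,270,420,140,300,4.5,'pics/s13.png'); np.savez('s13.npz',im=ims,d=ds)
st()
def fit(n,dep):
    C=cloud(n,dep); X,Y,Z=C[...,0],C[...,1],C[...,2]
    m=(X>.53)&(X<.66)&(Y>.165)&(Y<.34)&(Z>.11)&(Z<.25)
    P=C[m]; c=np.median(P,0); 
    for _ in range(4):
        A=np.c_[P[:,:2]-[.6,.25],np.ones(len(P))]; k,*_=np.linalg.lstsq(A,P[:,2],rcond=None); r=P[:,2]-A@k; P=P[abs(r)<max(.004,1.5*r.std())]
    return k,len(P)
for n,a,b in [('top','top0','t13'),('side','side0','s13'),('side','side0','s12')]:
    k0,n0=fit(n,np.load(a+'.npz')['d']); k1,n1=fit(n,np.load(b+'.npz')['d'])
    tilt=-(k1[:2]-k0[:2])@np.array([.11,.994]); print(n,b,k0,k1,n0,n1,'tilt deg',np.degrees(np.arctan(tilt)),'clear mm',170*np.sin(np.arctan(tilt)))
E
```

```text
t 10.55 [ 0.5004 -0.1511  0.0451] [-1.7997e+02 -4.0000e-02  8.4260e+01] F [-0.8  3.3 16.3] w 0.0001
top t13 [-0.07932838  0.00436536  0.15492756] [-0.05591018 -0.01534215  0.16586032] 1474 1511 tilt deg 0.97469403990728 clear mm 2.8918359480173894
side s13 [-0.06019124  0.07207772  0.15650173] [-0.04881256  0.03807705  0.16689907] 636 565 tilt deg 1.8640343321037844 clear mm 5.52972560649131
side s12 [-0.06019124  0.07207772  0.15650173] [-0.07511627  0.03751154  0.16177845] 636 564 tilt deg 2.0617883900084917 clear mm 6.116129118100937
```

View pics/s13.png

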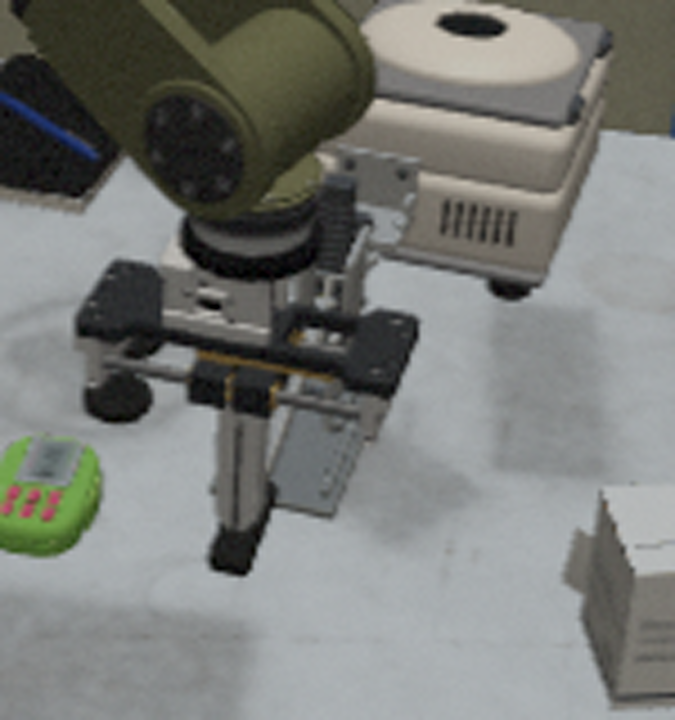

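View pics/t13.png

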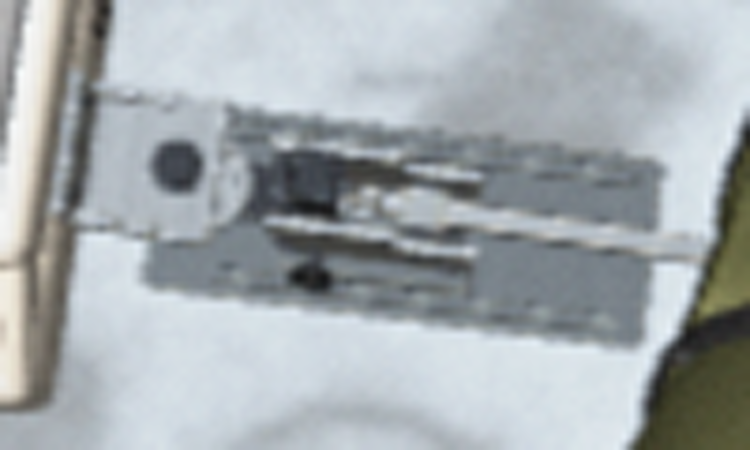

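```bash
python3 - <<'E'
from h import *
y_=np.array([.113,.9936,0]); x_=np.array([.9936,-.113,0])
b=np.array([.529,.1033,0]); H=b+.010*x_+.155*y_   # housing centre on bench
print('housing c',H)
far=H+.085*y_
def rot(P,h):
    th=np.arcsin(h/.170); # lift of -y side: rotate about axis x_ through far feet
    R=Rn.from_rotvec(-x_*th).as_matrix(); o=far
    return o+(P-o)@R.T
feats={'foot':H-.085*y_+.085*x_, 'vent':H-.115*y_+.035*x_+[0,0,.06],'corner':H-.115*y_+.11*x_+[0,0,.03],'scr':H-.115*y_-.01*x_+[0,0,.09],'lidedge':H-.09*y_+.1*x_+[0,0,.14]}
I0=np.load('side0.npz')['im'][...,::-1].astype(np.uint8)
for tag in ('s11','s12','s13'):
  I1=np.load(tag+'.npz')['im'][...,::-1]
  for n,P in feats.items():
    p0=proj('side',P); u,v=p0.round().astype(int); k=7
    T=cv2.resize(I0[v-k:v+k+1,u-k:u+k+1],None,fx=4,fy=4,interpolation=cv2.INTER_CUBIC)
    m=12; S=cv2.resize(I1[v-k-m:v+k+m+1,u-k-m:u+k+m+1],None,fx=4,fy=4,interpolation=cv2.INTER_CUBIC)
    r=cv2.matchTemplate(S,T,cv2.TM_CCOEFF_NORMED); _,mx,_,loc=cv2.minMaxLoc(r)
    dv=np.array(loc)/4-m
    hs=np.arange(0,.035,.0005); pr=np.array([proj('side',rot(P,h))-p0 for h in hs]); i=np.argmin(((pr-dv)**2).sum(1))
    print(tag,n,p0.round(1),'d',dv,'score',round(mx,2),'h',hs[i],'resid',(pr[i]-dv).round(2))
E
```

```text
housing c [0.556451 0.256178 0.      ]
s11 foot [381.5 209.7] d [ 0.5  -3.25] score 0.98 h 0.012 resid [-0.09  0.03]
s11 vent [365.5 195.5] d [ 0.75 -4.25] score 0.96 h 0.011 resid [-0.09  0.01]
s11 corner [388.6 208.3] d [ 0.5  -3.25] score 0.97 h 0.009000000000000001 resid [-0.01  0.07]
s11 scr [351.9 184.5] d [ 0.5  -4.75] score 0.84 h 0.0115 resid [ 0.32 -0.02]
s11 lidedge [390.8 172.7] d [ 1.  -4.5] score 0.96 h 0.0105 resid [-0.07  0.04]
s12 foot [381.5 209.7] d [ 0.5  -3.25] score 0.98 h 0.012 resid [-0.09  0.03]
s12 vent [365.5 195.5] d [ 0.75 -4.25] score 0.96 h 0.011 resid [-0.09  0.01]
s12 corner [388.6 208.3] d [ 0.5  -3.25] score 0.97 h 0.009000000000000001 resid [-0.01  0.07]
s12 scr [351.9 184.5] d [-3.5  -2.25] score 0.31 h 0.004 resid [3.78 0.59]
s12 lidedge [390.8 172.7] d [ 1.  -4.5] score 0.95 h 0.0105 resid [-0.07  0.04]
s13 foot [381.5 209.7] d [ 0.75 -6.5 ] score 0.96 h 0.0235 resid [0.11 0.04]
s13 vent [365.5 195.5] d [ 1.25 -8.25] score 0.95 h 0.021 resid [0.06 0.08]
s13 corner [388.6 208.3] d [ 1.25 -6.5 ] score 0.94 h 0.018000000000000002 resid [-0.24  0.04]
s13 scr [351.9 184.5] d [ 1.75 -8.75] score 0.82 h 0.021 resid [-0.2   0.01]
s13 lidedge [390.8 172.7] d [ 1.75 -8.5 ] score 0.91 h 0.02 resid [0.04 0.06]
```

Emit:
step_arm --steps '[{"x": 0, "y": 0, "z": 0.001, "ax": 0, "ay": 0, "az": 0, "claw": 0}, {"x": 0, "y": 0, "z": 0.001, "ax": 0, "ay": 0, "az": 0, "claw": 0}]'

```text
time_s: 10.72
ee_pos: [0.5007, -0.1509, 0.0426]
eef_rot: [3.141, -0.003, 1.471]
force: [-7.2, 9.0, 34.3]
grip_width: 0.0004
```

```bash
python3 - <<'E'
from h import *
st()
im,d=vision.camera('side'); np.savez('s14.npz',im=im,d=d); cv2.imwrite('pics/s14.png',im[:,:,::-1]); st()
im,d=vision.camera('wrist'); cv2.imwrite('pics/w14.png',im[:,:,::-1]); st()
E
```

```text
t 10.72 [ 0.5007 -0.1509  0.0426] [ 1.7998e+02 -1.5000e-01  8.4270e+01] F [-7.2  9.  34.3] w 0.0004
t 10.77 [ 0.5007 -0.1509  0.0427] [ 1.7998e+02 -1.5000e-01  8.4270e+01] F [-6.5  8.2 34. ] w 0.0006
t 10.82 [ 0.5007 -0.1509  0.0429] [ 1.7997e+02 -1.4000e-01  8.4270e+01] F [-6.5  8.6 31.7] w 0.0002
```

View pics/s14.png

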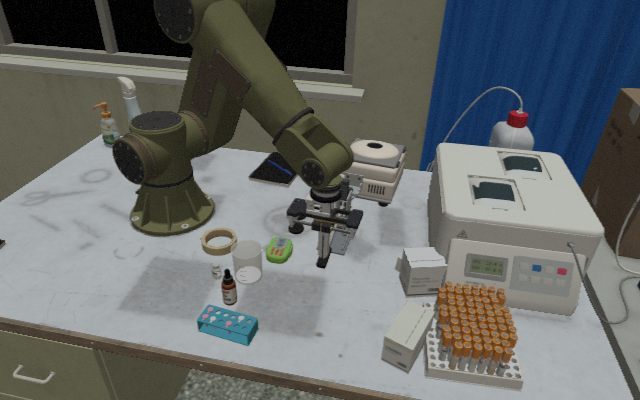

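View pics/w14.png

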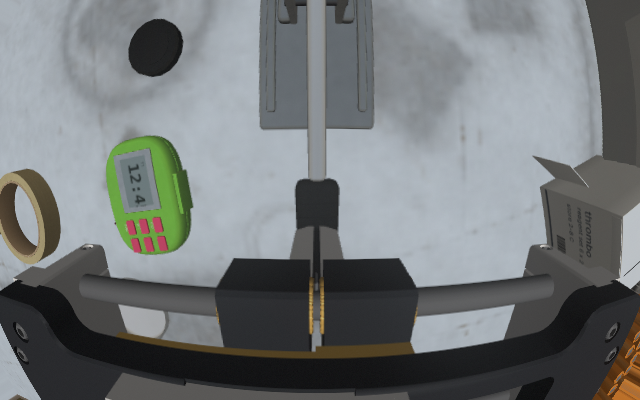

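```bash
python3 - <<'E'
from h import *
for i in range(12):
    vision.camera('top'); 
    if i%2: st()
E
```

```text
t 10.92 [ 0.5007 -0.1509  0.043 ] [ 1.7997e+02 -1.4000e-01  8.4280e+01] F [-6.1  8.1 32. ] w 0.0006
t 11.02 [ 0.5007 -0.151   0.0431] [ 1.7996e+02 -1.3000e-01  8.4280e+01] F [-6.1  8.3 31.1] w 0.0005
t 11.12 [ 0.5007 -0.1509  0.0431] [ 1.7996e+02 -1.4000e-01  8.4280e+01] F [-6.5  7.8 31.4] w 0.0005
t 11.22 [ 0.5007 -0.151   0.0431] [ 1.7996e+02 -1.3000e-01  8.4280e+01] F [-7.1  7.8 31.4] w 0.0006
t 11.32 [ 0.5007 -0.1509  0.0431] [ 1.7997e+02 -1.4000e-01  8.4280e+01] F [-5.9  8.5 31.7] w 0.0007
t 11.42 [ 0.5007 -0.151   0.0431] [ 1.7996e+02 -1.3000e-01  8.4280e+01] F [-6.7  8.9 31.5] w -0.0
```

```bash
python3 - <<'E'
from h import *
im,d=vision.camera('side'); np.savez('s15.npz',im=im,d=d)
imt,dt=vision.camera('top'); np.savez('t15.npz',im=imt,d=dt)
def mt(I0,I1,u,v,k=7,m=12):
    T=cv2.resize(I0[v-k:v+k+1,u-k:u+k+1],None,fx=4,fy=4,interpolation=cv2.INTER_CUBIC)
    S=cv2.resize(I1[v-k-m:v+k+m+1,u-k-m:u+k+m+1],None,fx=4,fy=4,interpolation=cv2.INTER_CUBIC)
    _,mx,_,loc=cv2.minMaxLoc(cv2.matchTemplate(S,T,cv2.TM_CCOEFF_NORMED)); return np.array(loc)/4-m,round(mx,2)
s0=np.load('side0.npz')['im'];t0=np.load('top0.npz')['im'];s13=np.load('s13.npz')['im']; t10=np.load('t10.npz')['im']
print('foot',mt(s0,im,381,210),'vs s13',mt(s13,im,382,203))
print('base near corner s10->now',mt(np.load('s10.npz')['im'],im,343,252,5,6))
for n,I0,I1,u,v in [('timer',s0,im,279,250),('beaker',s0,im,247,265),('dropper',s0,im,229,285),('beaker top',t0,imt,403,249),('dropper top',t0,imt,431,255),('padA',t0,imt,307,227),('padB',t0,imt,330,225),('timer top',t0,imt,367,232),('cent far back edge top',t0,imt,240,125),('cent far left',t0,imt,206,165)]: print(n,mt(I0,I1,u,v))
crop(imt,190,490,110,290,2.6,'pics/t15.png'); st()
E
```

```text
foot (array([ 0.75, -6.5 ]), 0.95) vs s13 (array([0., 0.]), 1.0)
base near corner s10->now (array([0., 0.]), 1.0)
timer (array([0., 0.]), 1.0)
beaker (array([0., 0.]), 1.0)
dropper (array([0., 0.]), 0.99)
beaker top (array([-12.  ,   2.75]), 0.63)
dropper top (array([0., 0.]), 1.0)
padA (array([0., 0.]), 1.0)
padB (array([0., 0.]), 1.0)
timer top (array([ -8.75, -12.  ]), 0.14)
cent far back edge top (array([-5.75, -1.5 ]), 0.93)
cent far left (array([-4.25, -8.  ]), 0.94)
t 11.52 [ 0.5007 -0.1509  0.0431] [ 1.7997e+02 -1.4000e-01  8.4280e+01] F [-6.3  7.8 32.5] w 0.0002
```

View pics/t15.png

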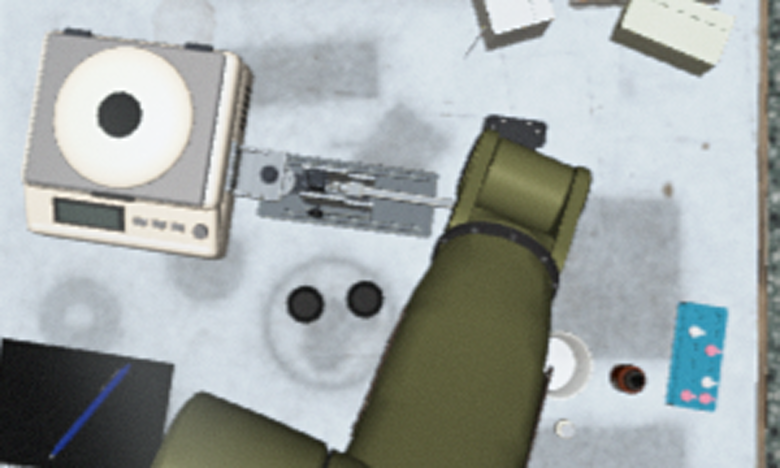

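```bash
python3 - <<'E'
from h import *
print(ticket.hand_in()); st()
E
```

```text
the job is handed in; nothing more can be done
None
the job is handed in; nothing more can be done
```

The bracket-side feet are about 20 mm clear of the bench, and the arm is holding the jack handle down on its stop. I handed the job in at 11.5 s.

I set the jack flat with its saddle cup under the stud, within about 0.5 mm of centre, and let go of it. Then I pumped three full strokes, letting the handle spring back up between them, and kept the third one pressed.

**Last checks**
- **Clearance:** five points tracked in the side camera gave 18 to 23.5 mm of foot clearance. Their movement fits a tilt about far feet that stayed put, to about 0.25 pixel.
- **Handle:** it was held with a steady push of about 32 N over the last 0.7 s.
- **Other items:** the two pads, the timer, the beaker and the dropper bottle showed no movement in the views that could see them. The jack base has not moved since the first stroke. The arm hid the beaker and timer in the top view, so those two rest on the side view alone.

**What did not go cleanly**
- **Jack turned slightly:** the first stroke turned the unloaded jack by a little under 1°. That put the cup roughly 2 mm off the stud; the stud still seated in the cup.
- **Force peak:** the second stroke briefly pressed the handle stop with 61 N through the fingertips before I backed off. The wrist limit is 120 N.
- **Discarded estimate:** fitting a plane to the lid's depth readings gave only 3 to 6 mm of clearance. I set it aside because the lid is domed and the fit was poor.
- **Camera offset:** the side camera read the bolt about 7 mm off in y from the top and wrist cameras, so I positioned from those two.

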